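Roll two bars under a pad and reject the one that wobbles

ROBOT

A 6-joint arm with a two-finger parallel gripper is mounted at the origin on a cart in front of the work surface, level with it; the furniture and walls round the work are solid. World frame = base frame: x ahead of the robot, y to its left, z up, the work surface at z = 0. Lengths are in m, angles in rad, forces in N, time in s.
With the tool pointing down it reaches from about 0.425 to 0.95 m from the base axis. Payload 3.5 kg.
Tool frame: the origin (TCP) lies at the very end of the fingers, on their centre line; the grasp point (between the pads) lies 19 mm behind it; z points along the fingers, y is the direction in which the jaws open and shut (so a half turn about z gives the same grasp; the last joint's range is limited). The gripper opens to 85 mm and grips with 20 to 120 N. Pads are 22 mm wide; open, the fingers measure 114 mm over their backs; the gripper's body (76 mm by 85 mm) begins 54 mm behind the grasp point. The pads swing forward as they close: fully open they stand 13 mm farther back than shut.
Start: joints at [-1.42, 0.286, 1.577, -0, 1.279, -0.15], TCP at [0.2, -0.645, 0.231] pointing down, gripper open.
Joint ranges: [-2.77, 2.77], [-0.9, 2.22], [0.21, 2.48], [-1.53, 4.67], [0.24, 2.81], [-2.84, 2.84]. Speed limits (rad/s): [2.79, 2.79, 3.14, 3.14, 3.14, 3.14].

INTERFACE

Orientations are given as a unit quaternion [x, y, z, w].
In Python, from station import observe, read_camera, hand_in gives the robot as it stands.
- The arm moves only by the tool play_rows, never from a script. Its argument "increments" is a list of rows, each a list of 3 entries, a list of its own where there are three numbers: the shift along the world's x, y, z each as a share of 10 cm, from -1 to 1, then the turn, a rotation vector about the world's x, y, z each as a share of 90 degrees, from -1 to 1, then the gripper's target within -1 to 1 (fully open at 1, half-way at 0, shut at -1). In form: [[[tx, ty, tz], [rx, ry, rz], grip], ...]. A call has exactly 5 rows; each row is the pose to reach, as a shift and turn from the pose commanded when the call began; what a row does not reach only later rows make up. A row lasts 1/10 s, in which the tool goes at most 50 mm and 8.59 degrees, less where a joint would pass 70% of its speed; a pose out of reach is approached as far as the arm can. A call with a number of a shift or a turn outside -1 to 1 is refused whole. A call with a gripper value outside its range is refused whole. The fingers move at their own pace and stop on an object; "force" is the grip in N (left out, the last holds). Time passes only in rows, so rows that repeat a pose let the fingers close, or fill a call up. It gives the time, the measured TCP pose, the force and the opening at its end, in the units of the state.
- observe(): the state, without advancing time (a new reading comes with each control period).
- read_camera(name): name is "scene" or "top" or "wrist"; returns a dict with "img" (384x512x3 uint8, blue, green, red), "mtx" (3x3 intrinsics, pixels), "distortion" ([k1, k2, p1, p2, k3] as OpenCV has them; the pictures are not rectified), "world_from_camera" (4x4, takes a point from camera to world coordinates); the wrist camera has in their place "mount" (4x4, takes a point from camera to tool coordinates, whose origin is the TCP and whose axes are the flange's). Camera axes: x right, y up, looking along -z (the intrinsics and any distortion apply to the point x, -y, -z); pixel columns grow to the right and rows downward; lengths in m; the calibration is good to about 2 mm. A picture is of the moment at which its call begins: read the wrist's pose just before it. There is no depth.
- hand_in(): hands the job in, once; it reports no verdict.
The state is a dict: "t": time; "joint_pos": joint angles; "dq": joint speeds; "tau": joint torques, N m; "ee_pos": TCP position; "tool_rot": TCP orientation; "wrist_force": force on the tool from outside, world axes, zero at the start; "torque": the same for the moment, N m; "width": finger opening in m.
Only numpy, scipy, OpenCV 4.12 (cv2) and the standard library are available. Lean on these libraries where they do the work, as an engineer would, in place of code of your own. Each camera call takes 0.05 s, during which the arm holds its last target.

TASK

One of the two brass bars on the steel plate is out of round. Take the rolling pad by its grip bar, press it lightly on each bar in turn (a few newtons, never more than 20 N) and roll that bar at least 35 mm toward the far lip of the plate, feeling for the one that lifts the pad; then set the pad upright on the bench top, put the wobbly bar in the red reject tray, and leave the true bar on the plate.

Things in the scene. Friction and masses are not known exactly. Their poses are not given: they have to be found in the camera images.
- plate: fixed steel rolling plate, 140 x 140 mm, upper face 12 mm above the bench; origin under its centre at bench height; x points from the near lip to the far lip, which is the direction of rolling, y to the left. A lip 5 mm wide and 4 mm high runs along its near and its far end only.
- spot_left (a point): centre of the left-hand brass bar as it lies at the start; the point is fixed to the plate and stays when the bar leaves. The bar is 20 mm in diameter and 40 mm long, 100 g, its length exactly across the plate (plate's y), its centre 10 mm above the plate. Rolled without slip it travels toward the far lip half as far as the pad, and stays within 10 mm of where it is left.
- spot_right (a point): the same for the right-hand bar, of the same size and look. Either may be the out-of-round one, which is 2 mm fatter across one diameter: that diameter lies level at the start, so it lifts the pad by 2 mm at a quarter turn (16 mm of bar travel) and lets it down again by half a turn (31 mm). The true bar keeps the pad level within 0.3 mm.
- pad: loose rolling pad, about 150 g: blue sole 80 (x) x 44 (y) x 8 mm, wooden grip bar upright on its middle, 18 mm thick in x, 40 mm wide in y, 8 to 54 mm above the underside. Origin: centre of the underside. Grip across the 18 mm, closing along x. Rolling a bar, the pad travels twice as far as the bar: start with the bar under the front half of the sole.
- tray: fixed red open reject tray, outside 74 x 74 mm and 26 mm high, walls and floor 4 mm thick; origin under its centre at bench height. Large enough for a bar to lie in.
- oil_can: red oil can with a tall spout, 68 mm across and 118 mm high, standing loose at the back; origin under its base. Not to be disturbed.
- spirit_bottle: small clear bottle with a stopper, 35 mm across and 88 mm high, standing loose at the back; origin under its base. Not to be disturbed.
Mind the look-alikes: they are no part of the job. Leave any turquoise look-alike of the tray alone.

How it is judged:
By the outcome, as a careful person would: the job done as asked, in the order asked, and still so for the second after the job is handed in, with the robot touching nothing.
It also fails if it takes over 72 s, if anything falls off the work surface, if the arm or the gripper's body presses on something with over 40 N, if the wrist force passes 120 N, or if a joint passes its speed limit or range.

## Working session

There is one attempt and no reset: what is moved stays moved. The work goes in short steps, Python scripts to look and compute and a tool call to move; the robot and the scene stay as the last step left them, time stands still between calls to the robot, and variables do not carry over. Pictures are saved under pics/ and viewed, and the job is handed in when it is done.

Besides the shell and the picture viewer there is one more tool, called after "Request:" by a JSON object that holds its "op" and its "data". play_rows: Moves the arm, as the interface text tells. Its arguments: {"type":"object","properties":{"increments":{"type":"array"},"force":{"type":"number"}},"required":["increments"]}

```bash
mkdir -p pics; ls; python3 - <<'E'
from station import observe, read_camera
import cv2,numpy as np
np.set_printoptions(precision=4,suppress=True)
print(observe())
for n in("scene","top","wrist"):
    c=read_camera(n); cv2.imwrite(f"pics/{n}0.png",c["img"])
    for k in c:
        if k!="img": print(n,k,np.array(c[k]).tolist())
E
```

```text
pics
{'t': 0.0, 'joint_pos': array([-1.42  ,  0.2872,  1.5782, -0.    ,  1.2786, -0.15  ]), 'dq': array([ 0.0005, -0.0024,  0.0004,  0.0007, -0.0008,  0.0024]), 'tau': array([  0.0006, -40.5982, -29.2624,  -0.0001,   0.0059,  -0.    ]), 'ee_pos': array([ 0.1999, -0.644 ,  0.2299]), 'tool_rot': array([ 0.9887,  0.1499, -0.    , -0.0012]), 'wrist_force': array([-0.4085,  0.0142,  0.5675]), 'torque': array([-0.0022,  0.0063,  0.0181]), 'width': 0.08531393118870459}
scene mtx [[486.08845138215895, 0.0, 265.15624205982647], [0.0, 486.08845138215895, 192.46337816057638], [0.0, 0.0, 1.0]]
scene distortion [-0.00012433677163145847, 0.0, 0.0, 0.0, 0.0]
scene world_from_camera [[-0.8594429710652418, 0.3221846227586268, -0.396931793063281, 0.14907841949193965], [-0.5110217696137487, -0.5636540807994201, 0.6489613456739883, 0.6539086017577245], [-0.014646858618244616, 0.760586054339706, 0.649071893919753, 0.7831393920444991], [0.0, 0.0, 0.0, 1.0]]
top mtx [[391.1175921414431, 0.0, 256.0728765331608], [0.0, 391.1175921414431, 188.58517766988209], [0.0, 0.0, 1.0]]
top distortion [-0.12088536360323064, 0.0, 0.0, 0.0, 0.0]
top world_from_camera [[-0.023730606611039033, 0.9951611355246545, -0.0953476410361188, 0.48712798473425883], [-0.9996895072970549, -0.024346718012137995, -0.005303425516489303, -0.04304399000395133], [-0.007599165088588881, 0.09519218278471132, 0.9954299076412354, 0.9042614701644411], [0.0, 0.0, 0.0, 1.0]]
wrist mtx [[312.6469016599967, 0.0, 255.1843281502198], [0.0, 312.6469016599967, 188.73019874984737], [0.0, 0.0, 1.0]]
wrist distortion [-0.034044807715079596, 0.0, 0.0, 0.0, 0.0]
wrist mount [[-0.0003471335727592874, 0.9633055565391978, 0.2684069377623941, 0.0679949745450372], [0.9999997570551344, 0.0004966405014732375, -0.0004891194964673844, -0.0008638555445976692], [-0.0006044732849278042, 0.26840670276450873, -0.9633054949096521, -0.14288891616311095], [0.0, 0.0, 0.0, 1.0]]
```

View pics/top0.png

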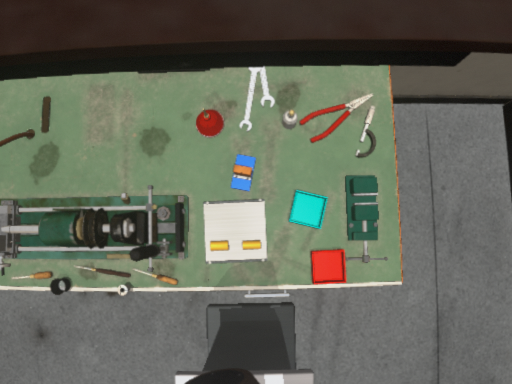

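View pics/scene0.png

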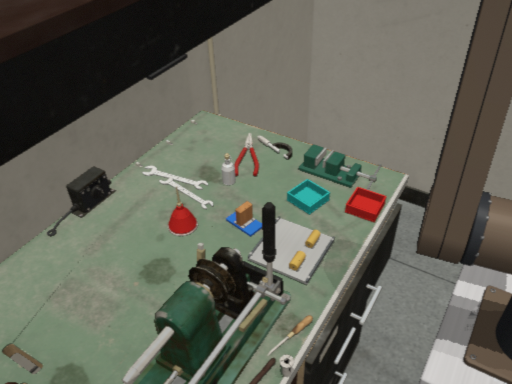

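```bash
cat > h.py <<'E'
import numpy as np,cv2
from station import observe, read_camera
from scipy.spatial.transform import Rotation as R
np.set_printoptions(precision=4,suppress=True)
def W(c):
    if "world_from_camera" in c: return np.array(c["world_from_camera"])
    T=np.eye(4);s=c["st"];T[:3,:3]=R.from_quat(s["tool_rot"]).as_matrix();T[:3,3]=s["ee_pos"]
    return T@np.array(c["mount"])
def cam(n):
    s=observe();c=read_camera(n);c["st"]=s;return c
def ray(c,px,z):
    p=cv2.undistortPoints(np.array([[px]],float),np.array(c["mtx"]),np.array(c["distortion"]))[0,0]
    T=W(c);d=T[:3,:3]@np.array([p[0],-p[1],-1]);o=T[:3,3]
    return o+d*(z-o[2])/d[2]
def proj(c,P):
    P=np.atleast_2d(P).astype(float);T=W(c);q=(P-T[:3,3])@T[:3,:3];q=q*[1,-1,-1]
    return cv2.projectPoints(q,np.zeros(3),np.zeros(3),np.array(c["mtx"]),np.array(c["distortion"]))[0][:,0]
def crop(c,x0,y0,w,h,k,fn):
    cv2.imwrite(fn,cv2.resize(c["img"][y0:y0+h,x0:x0+w],None,fx=k,fy=k,interpolation=cv2.INTER_CUBIC))
E
python3 - <<'E'
from h import *
c=cam("top"); crop(c,190,140,170,150,4.7,"pics/t1.png")
c=cam("scene"); crop(c,210,160,190,140,4.2,"pics/s1.png")
E
```

```text
(no output)
```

View pics/t1.png

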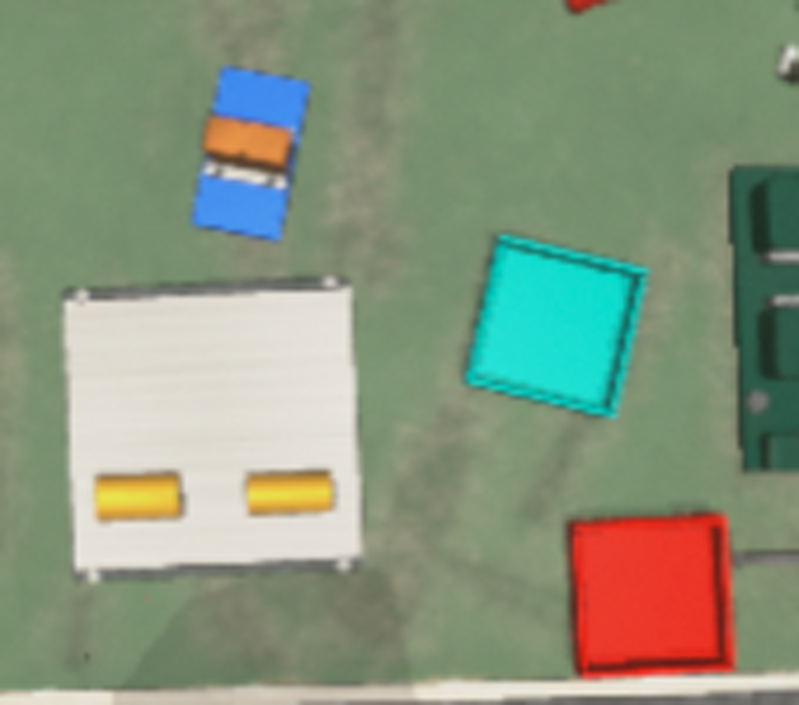

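View pics/s1.png

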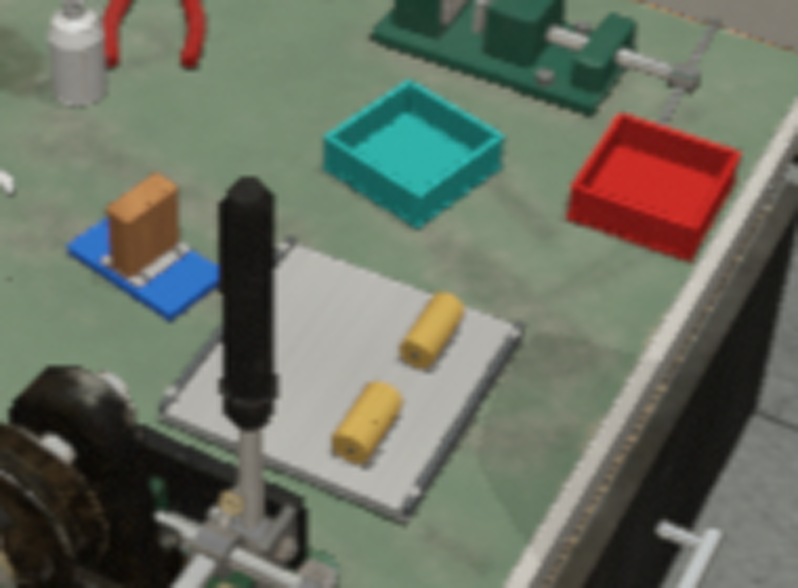

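```bash
python3 - <<'E'
from h import *
c=cam("top")
f=lambda x,y,z:ray(c,(190+(x+.5)/4.7-.5,140+(y+.5)/4.7-.5),z)
TL,TR,BR,BL=[f(*p) for p in((64,290,.014),(350,280,.014),(362,567,.014),(76,576,.014))]
print("plate",TL,TR,BR,BL,(TL+TR+BR+BL)/4)
print([np.linalg.norm(a-b) for a,b in((TL,TR),(TR,BR),(BR,BL),(BL,TL))])
for a,b in((BL,TL),(BR,TR)):
    d=a*0+b-a; print("x dir",np.degrees(np.arctan2(d[1],d[0])))
for a,b in((TR,TL),(BR,BL)):
    d=b-a; print("y dir",np.degrees(np.arctan2(-d[0],d[1])))
for n,pts in(("L",((96,499),(182,496))),("R",((247,494),(333,491)))):
    a,b=[f(*p,.024) for p in pts]; d=a-b
    print("bar",n,(a+b)/2,np.linalg.norm(d),np.degrees(np.arctan2(-d[0],d[1])))
S=[f(*p,.008) for p in((223,66),(310,84),(280,241),(192,226))]
print("pad",S,sum(S)/4)
d=(S[0]+S[1]-S[2]-S[3]);print(np.degrees(np.arctan2(d[1],d[0])),np.linalg.norm(d)/2)
G=[f(*p,.054) for p in((208,116),(294,128),(289,168),(205,145))];print("grip",sum(G)/4)
for n,P in(("tray",((569,522),(724,512),(734,668),(578,677))),):
    S=[f(*p,.026) for p in P];print(n,S,sum(S)/4);d=S[0]+S[1]-S[2]-S[3];print(np.degrees(np.arctan2(d[1],d[0])))
print("oil",ray(c,(209,123),.05),"bottle",ray(c,(290,118),.05))
crop(c,90,170,130,120,5,"pics/t2.png")
s=cam("scene")
for z in(.1,.15,.2,.25): print(z,"knob scene",ray(s,(268,206),z),"topview",ray(c,(145,252),z))
E
```

```text
plate [0.5461 0.0832 0.014 ] [ 0.5477 -0.056   0.014 ] [ 0.4095 -0.0583  0.014 ] [0.408  0.0794 0.014 ] [0.4778 0.0121 0.014 ]
[np.float64(0.13921848056056474), np.float64(0.1382479102345951), np.float64(0.13769533325640784), np.float64(0.13817785652380316)]
x dir 1.578298077132668
x dir 0.9465140077051977
y dir 0.6396509520013742
y dir 0.6036108021362495
bar L [0.4455 0.0473 0.024 ] 0.04112447091154855 0.837077834988318
bar R [ 0.4464 -0.0247  0.024 ] 0.04095212704258191 0.6741778657453528
pad [array([0.6557, 0.004 , 0.008 ]), array([ 0.6455, -0.0388,  0.008 ]), array([ 0.5681, -0.0223,  0.008 ]), array([0.5765, 0.0207, 0.008 ])] [ 0.6114 -0.0091  0.008 ]
-11.9710447346155 0.08006251250411692
grip [ 0.612  -0.0099  0.054 ]
tray [array([ 0.4291, -0.1569,  0.026 ]), array([ 0.4316, -0.2312,  0.026 ]), array([ 0.3576, -0.2335,  0.026 ]), array([ 0.3559, -0.159 ,  0.026 ])] [ 0.3936 -0.1951  0.026 ]
1.697183285501064
oil [0.7193 0.0636 0.05  ] bottle [ 0.726  -0.1183  0.05  ]
0.1 knob scene [0.5393 0.0055 0.1   ] topview [0.4382 0.1937 0.1   ]
0.15 knob scene [0.5108 0.053  0.15  ] topview [0.4413 0.179  0.15  ]
0.2 knob scene [0.4822 0.1004 0.2   ] topview [0.4443 0.1643 0.2   ]
0.25 knob scene [0.4536 0.1479 0.25  ] topview [0.4473 0.1496 0.25  ]
```

View pics/t2.png

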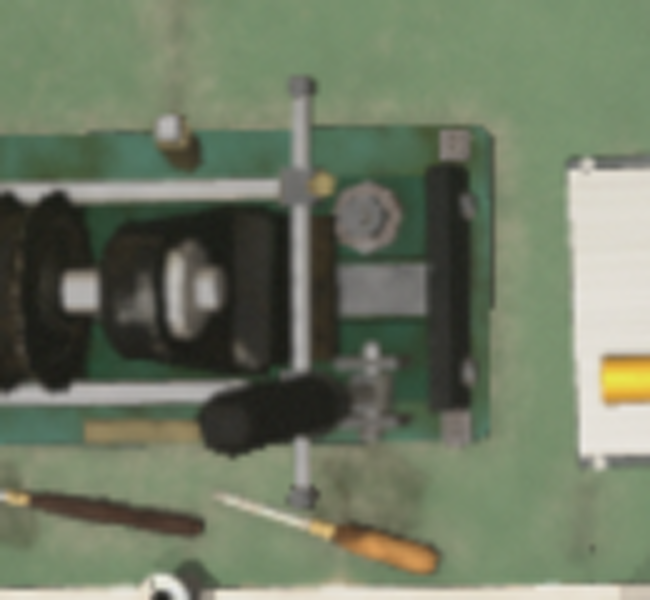

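```bash
python3 - <<'E'
from h import *
c=cam("top");s=cam("scene")
def tri(pt,ps):
    best=min((np.linalg.norm(ray(c,pt,z)[:2]-ray(s,ps,z)[:2]),z) for z in np.arange(0,.4,.002))
    return best,ray(c,pt,best[1]),ray(s,ps,best[1])
print("top",tri((136,256),(268,207)))
print("low",tri((158,250),(270,262)))
print("base",tri((164,248),(269,282)))
print(tri((209,123),(181,205)), tri((290,118),(228,160)))
E
```

```text
top ((np.float64(0.003645829991200534), np.float64(0.264)), array([0.4418, 0.1607, 0.264 ]), array([0.4444, 0.1632, 0.264 ]))
low ((np.float64(0.0013427353927208305), np.float64(0.13)), array([0.4437, 0.1585, 0.13  ]), array([0.444 , 0.1598, 0.13  ]))
base ((np.float64(0.001742992163879569), np.float64(0.074)), array([0.4446, 0.1601, 0.074 ]), array([0.4463, 0.1605, 0.074 ]))
((np.float64(0.013255771361237064), np.float64(0.068)), array([0.7144, 0.0614, 0.068 ]), array([0.726 , 0.0678, 0.068 ])) ((np.float64(0.004784055255912712), np.float64(0.076)), array([ 0.7188, -0.116 ,  0.076 ]), array([ 0.7224, -0.1129,  0.076 ]))
```

Request:
{"op": "play_rows", "data": {"increments": [[[0.12,0.2,0],[0,0,0.06],1],[[0.24,0.4,0],[0,0,0.12],1],[[0.36,0.6,0],[0,0,0.18],1],[[0.48,0.8,0],[0,0,0.24],1],[[0.6,1,0],[0,0,0.3],1]], "force": 40}}

```text
t: 0.95
ee_pos: [0.2604, -0.5439, 0.2314]
tool_rot: [0.926, 0.378, 0.0, 0.0]
wrist_force: [-0.0, -1.1, -0.0]
width: 0.0851
```

Request:
{"op": "play_rows", "data": {"increments": [[[0.12,0.2,0],[0,0,0.06],1],[[0.24,0.4,0],[0,0,0.12],1],[[0.36,0.6,0],[0,0,0.18],1],[[0.48,0.8,0],[0,0,0.24],1],[[0.6,1,0],[0,0,0.3],1]]}}

```text
t: 1.45
ee_pos: [0.3204, -0.4438, 0.2315]
tool_rot: [0.812, 0.584, -0.0, 0.0]
wrist_force: [0.2, -0.7, -0.5]
width: 0.0853
```

Request:
{"op": "play_rows", "data": {"increments": [[[0.12,0.2,0],[0,0,0.02],1],[[0.24,0.4,0],[0,0,0.04],1],[[0.36,0.6,0],[0,0,0.06],1],[[0.48,0.8,0],[0,0,0.07],1],[[0.6,1,0],[0,0,0.076],1]]}}

```text
t: 1.95
ee_pos: [0.3804, -0.3438, 0.2316]
tool_rot: [0.777, 0.63, 0.0, 0.0]
wrist_force: [0.6, -0.0, 0.4]
width: 0.0856
```

Request:
{"op": "play_rows", "data": {"increments": [[[0.12,0.2,0],[0,0,0],1],[[0.24,0.4,0],[0,0,0],1],[[0.36,0.6,0],[0,0,0],1],[[0.48,0.8,0],[0,0,0],1],[[0.6,1,0],[0,0,0],1]]}}

```text
t: 2.45
ee_pos: [0.4404, -0.2439, 0.2316]
tool_rot: [0.777, 0.63, 0.0, 0.0]
wrist_force: [-0.0, -0.3, 0.9]
width: 0.0856
```

Request:
{"op": "play_rows", "data": {"increments": [[[0.12,0.2,0],[0,0,0],1],[[0.24,0.4,0],[0,0,0],1],[[0.36,0.6,0],[0,0,0],1],[[0.48,0.8,0],[0,0,0],1],[[0.6,1,0],[0,0,0],1]]}}

```text
t: 2.95
ee_pos: [0.5005, -0.1438, 0.2316]
tool_rot: [0.777, 0.63, 0.0, 0.0]
wrist_force: [0.3, 0.0, -0.2]
width: 0.0854
```

Request:
{"op": "play_rows", "data": {"increments": [[[0.12,0.2,0],[0,0,0],1],[[0.24,0.4,0],[0,0,0],1],[[0.36,0.6,0],[0,0,0],1],[[0.48,0.8,0],[0,0,0],1],[[0.6,1,0],[0,0,0],1]]}}

```text
t: 3.45
ee_pos: [0.5605, -0.0438, 0.2316]
tool_rot: [0.777, 0.63, 0.0, 0.0]
wrist_force: [-0.4, -0.4, 0.0]
width: 0.0856
```

Request:
{"op": "play_rows", "data": {"increments": [[[0.1,0.07,-0.1],[0,0,0],1],[[0.2,0.14,-0.2],[0,0,0],1],[[0.3,0.2,-0.3],[0,0,0],1],[[0.4,0.27,-0.4],[0,0,0],1],[[0.51,0.34,-0.5],[0,0,0],1]]}}

```text
t: 3.95
ee_pos: [0.6112, -0.011, 0.1799]
tool_rot: [0.777, 0.63, -0.0, -0.0]
wrist_force: [0.2, 0.5, -1.0]
width: 0.085
```

```bash
python3 - <<'E'
from h import *
c=cam("wrist"); crop(c,0,0,512,384,1.5,"pics/w1.png"); print(c["st"]["ee_pos"])
R0=R.from_euler('z',-12,degrees=True).as_matrix()
o=np.array([.6116,-.0094,0])
print(proj(c,o+[[0,0,.054]]@R0.T)*1.5)
P=[[a*.04,b*.022,.008] for a,b in((1,1),(1,-1),(-1,-1),(-1,1))]
print(proj(c,o+np.array(P)@R0.T)*1.5)
E
```

```text
[ 0.6112 -0.011   0.1799]
[[383.7302 270.069 ]]
[[443.1311 221.8477]
 [440.9479 284.7458]
 [326.3342 284.651 ]
 [324.2883 221.7613]]
```

View pics/w1.png

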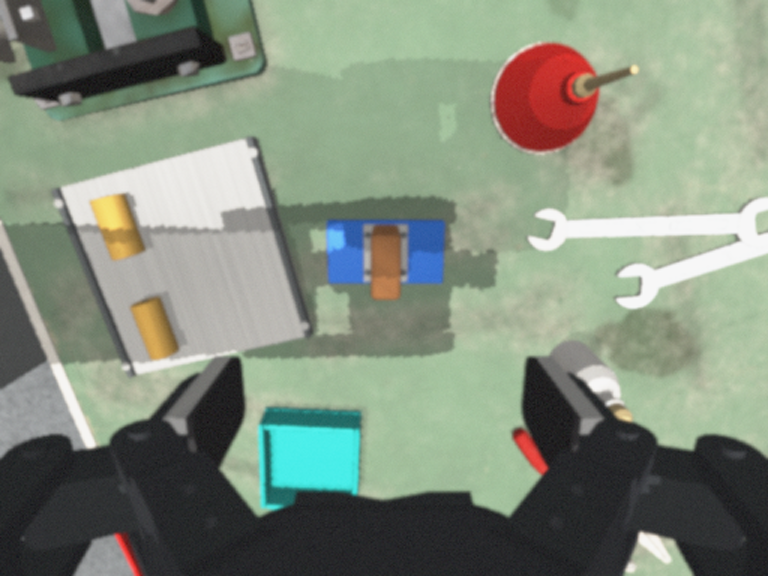

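Request:
{"op": "play_rows", "data": {"increments": [[[0.01,-0.02,-0.2],[0,0,0],1],[[0.01,-0.02,-0.4],[0,0,0],1],[[0.01,-0.02,-0.6],[0,0,0],1],[[0.01,-0.02,-0.8],[0,0,0],1],[[0.01,-0.02,-1.0],[0,0,0],1]]}}

```text
t: 4.5
ee_pos: [0.6117, -0.0134, 0.0802]
tool_rot: [0.777, 0.63, -0.0, -0.0]
wrist_force: [0.9, -0.1, -0.3]
width: 0.0854
```

Request:
{"op": "play_rows", "data": {"increments": [[[0,0,-0.2],[0,0,0],1],[[0,0,-0.4],[0,0,0],1],[[0,0,-0.55],[0,0,0],1],[[0,0,-0.64],[0,0,0],0.2],[[0,0,-0.64],[0,0,0],-0.2]]}}

```text
t: 5.0
ee_pos: [0.6109, -0.0128, 0.0158]
tool_rot: [0.777, 0.63, -0.001, -0.001]
wrist_force: [-0.3, -0.3, -0.1]
width: 0.0588
```

Request:
{"op": "play_rows", "data": {"increments": [[[0,0,0],[0,0,0],-0.6],[[0,0,0],[0,0,0],-1],[[0,0,0],[0,0,0],-1],[[0,0,0],[0,0,0],-1],[[0,0,0],[0,0,0],-1]], "force": 60}}

```text
t: 5.5
ee_pos: [0.6132, -0.0129, 0.0187]
tool_rot: [0.777, 0.63, 0.001, 0.001]
wrist_force: [1.3, -0.0, 4.3]
width: 0.0169
```

Request:
{"op": "play_rows", "data": {"increments": [[[0,0,0.05],[0,0,0],-1],[[0,0,0.2],[0,0,0],-1],[[0,0,0.4],[0,0,0],-1],[[0,0,0.6],[0,0,0],-1],[[0,0,0.8],[0,0,0],-1]]}}

```text
t: 6.0
ee_pos: [0.6115, -0.0125, 0.0984]
tool_rot: [0.777, 0.63, -0.0, -0.0]
wrist_force: [-0.4, -0.7, -1.4]
width: 0.0175
```

```bash
python3 - <<'E'
from h import *
c=cam("wrist"); crop(c,0,0,512,384,1.5,"pics/w2.png"); print(c["st"])
c=cam("scene"); crop(c,190,130,160,130,4.7,"pics/s2.png")
E
```

```text
{'t': 6.0, 'joint_pos': array([-0.1862,  0.2894,  1.8322,  0.    ,  1.0208,  0.0219]), 'dq': array([ 0.0007, -0.2702, -0.0827,  0.0003,  0.3475,  0.0003]), 'tau': array([  0.0511, -36.9154, -26.0307,   0.0045,  -0.1547,  -0.0001]), 'ee_pos': array([ 0.6115, -0.0125,  0.0984]), 'tool_rot': array([ 0.7767,  0.6299, -0.0003, -0.0003]), 'wrist_force': array([-0.4398, -0.6968, -1.4061]), 'torque': array([-0.0107,  0.0436, -0.0393]), 'width': 0.017495024074274224}
```

View pics/w2.png

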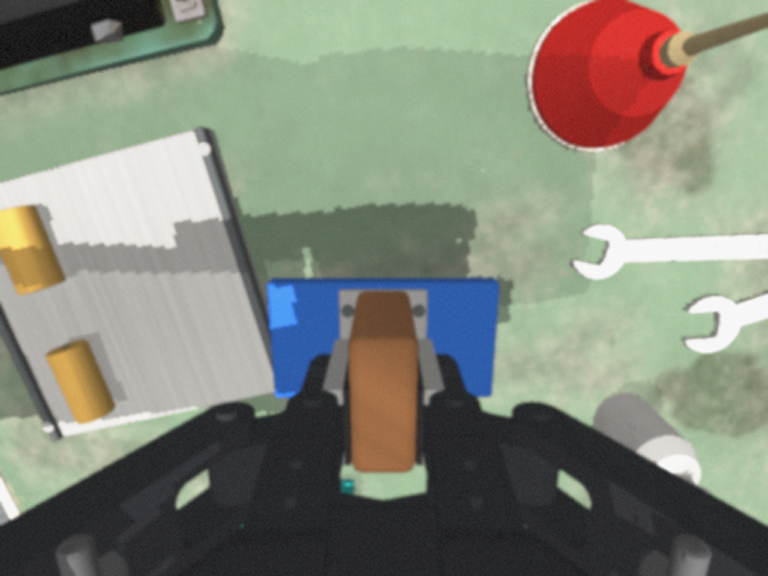

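View pics/s2.png

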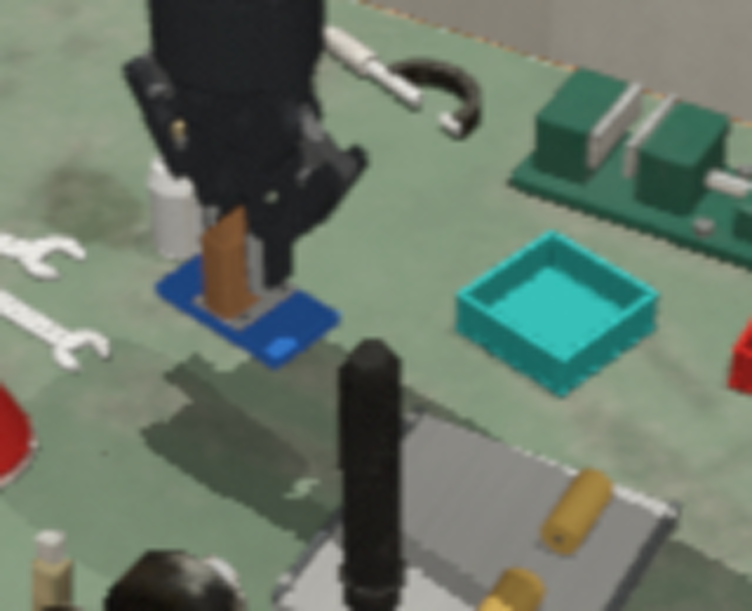

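Request:
{"op": "play_rows", "data": {"increments": [[[-0.1,0,0],[0,0,0.03],-1],[[-0.3,0,0],[0,0,0.06],-1],[[-0.5,-0.05,0],[0,0,0.09],-1],[[-0.7,-0.1,0],[0,0,0.12],-1],[[-0.9,-0.15,0],[0,0,0.142],-1]]}}

```text
t: 6.6
ee_pos: [0.5203, -0.0275, 0.0962]
tool_rot: [0.701, 0.713, -0.001, -0.001]
wrist_force: [0.3, -0.1, -0.7]
width: 0.0172
```

Request:
{"op": "play_rows", "data": {"increments": [[[-0.2,0,0],[0,0,0],-1],[[-0.4,0,-0.05],[0,0,0],-1],[[-0.6,0,-0.1],[0,0,0],-1],[[-0.8,0,-0.2],[0,0,0],-1],[[-0.93,0,-0.3],[0,0,0],-1]]}}

```text
t: 7.1
ee_pos: [0.4268, -0.0272, 0.066]
tool_rot: [0.702, 0.712, -0.001, -0.001]
wrist_force: [-0.0, -0.5, -1.7]
width: 0.0172
```

Request:
{"op": "play_rows", "data": {"increments": [[[0,0,0],[0,0,0],-1],[[0,0,0],[0,0,0],-1],[[0,0,0],[0,0,0],-1],[[0,0,0],[0,0,0],-1],[[0,0,0],[0,0,0],-1]]}}

```text
t: 7.6
ee_pos: [0.4299, -0.0278, 0.0678]
tool_rot: [0.702, 0.712, 0.0, 0.0]
wrist_force: [0.7, -0.4, -1.3]
width: 0.0174
```

```bash
python3 - <<'E'
from h import *
c=cam("wrist"); crop(c,0,0,512,384,1.5,"pics/w3.png"); print(c["st"])
c=cam("scene"); crop(c,230,180,150,120,5,"pics/s3.png")
c=cam("top"); crop(c,180,180,120,100,6,"pics/t3.png")
E
```

```text
{'t': 7.6, 'joint_pos': array([-0.3011, -0.0509,  2.2779,  0.0001,  0.9135, -0.3162]), 'dq': array([-0.0013, -0.0018,  0.0067, -0.0022,  0.0005, -0.0011]), 'tau': array([ -0.0051, -22.4164, -24.4933,   0.0038,  -0.0017,   0.0003]), 'ee_pos': array([ 0.4299, -0.0278,  0.0678]), 'tool_rot': array([0.7018, 0.7124, 0.0003, 0.0005]), 'wrist_force': array([ 0.7239, -0.3765, -1.2653]), 'torque': array([-0.0087, -0.0398,  0.0321]), 'width': 0.017381727040058477}
```

View pics/w3.png

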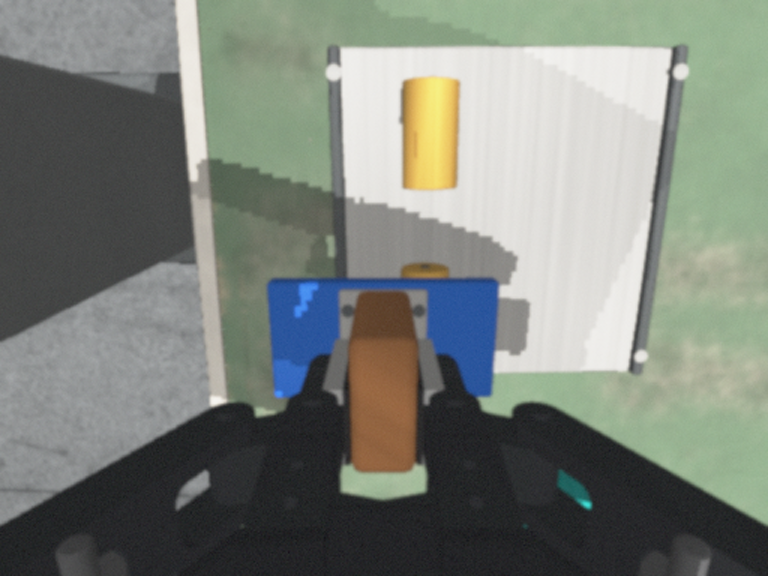

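View pics/s3.png

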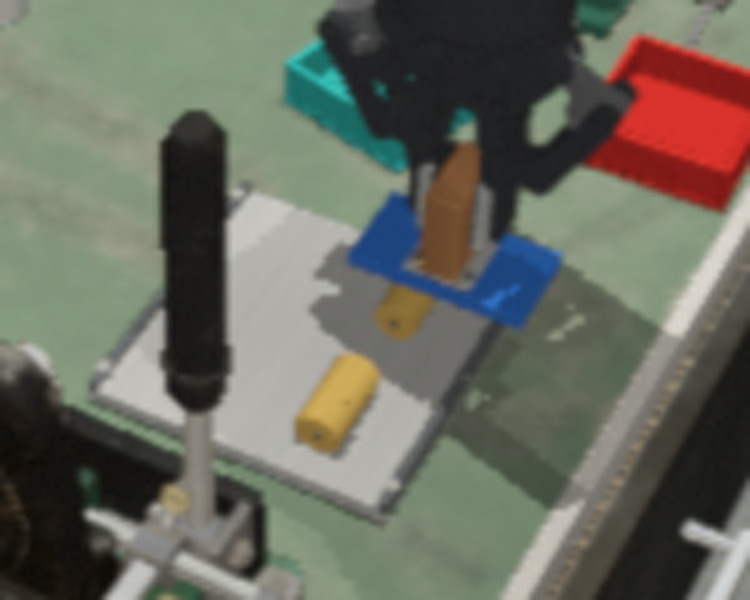

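View pics/t3.png

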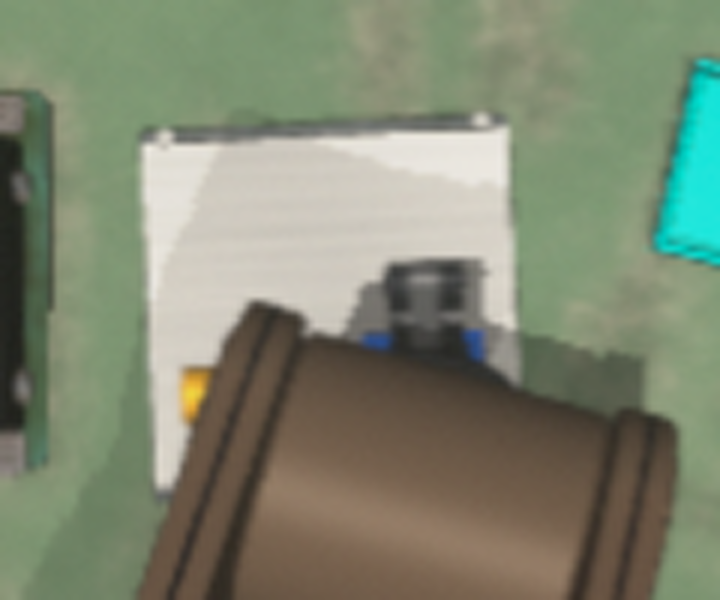

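```bash
python3 - <<'E'
from h import *
c=cam("wrist"); f=lambda x,y,z:ray(c,((x+.5)/1.5-.5,(y+.5)/1.5-.5),z)
TL,BL=f(342,45,.012),f(346,280,.012)
TR,BR=f(689,45,.014),f(644,374,.014)
for a,b in((TL,BL),(TR,BR)): d=a-b;print(a,b,"y yaw",np.degrees(np.arctan2(-d[0],d[1])))
d=TR-f(333,45,.014);print("x yaw",np.degrees(np.arctan2(d[1],d[0])),np.linalg.norm(d))
print("left bar",f(432,132,.024), "R end top",f(425,266,.032))
T=R.from_quat(c["st"]["tool_rot"]).as_matrix();print(T)
# pad sole upper face corners -> tool frame, assume z = h
for h in(.055,.059):print([f(x,y,h) for x,y in((268,280),(498,280))])
E
```

```text
[0.4117 0.0814 0.012 ] [ 0.4127 -0.013   0.012 ] y yaw 0.6443644981648092
[0.5466 0.0843 0.014 ] [ 0.5511 -0.0558  0.014 ] y yaw 1.8325331327671857
x yaw 1.3738230350490974 0.13826488456336278
left bar [0.4467 0.049  0.024 ] R end top [ 0.4452 -0.0015  0.032 ]
[[-0.015   0.9999  0.0004]
 [ 0.9999  0.015  -0.0001]
 [-0.0001  0.0004 -1.    ]]
[array([ 0.3892, -0.0017,  0.055 ]), array([ 0.4683, -0.0005,  0.055 ])]
[array([ 0.3902, -0.0006,  0.059 ]), array([0.4673, 0.0005, 0.059 ])]
```

Request:
{"op": "play_rows", "data": {"increments": [[[0,0,-0.03],[0,0,0],-1],[[0,0,-0.06],[0,0,0],-1],[[0,0,-0.09],[0,0,0],-1],[[0,0,-0.12],[0,0,0],-1],[[0,0,-0.12],[0,0,0],-1]]}}

```text
t: 8.3
ee_pos: [0.4285, -0.0275, 0.0547]
tool_rot: [0.702, 0.712, -0.0, -0.001]
wrist_force: [0.4, -0.5, -2.0]
width: 0.0177
```

Request:
{"op": "play_rows", "data": {"increments": [[[0,0,-0.01],[0,0,0],-1],[[0,0,-0.02],[0,0,0],-1],[[0,0,-0.03],[0,0,0],-1],[[0,0,-0.03],[0,0,0],-1],[[0,0,-0.03],[0,0,0],-1]]}}

```text
t: 8.8
ee_pos: [0.429, -0.0277, 0.0523]
tool_rot: [0.702, 0.712, 0.0, 0.0]
wrist_force: [0.6, -0.3, -1.4]
width: 0.0175
```

Request:
{"op": "play_rows", "data": {"increments": [[[0,0,-0.01],[0,0,0],-1],[[0,0,-0.01],[0,0,0],-1],[[0,0,-0.02],[0,0,0],-1],[[0,0,-0.02],[0,0,0],-1],[[0,0,-0.02],[0,0,0],-1]]}}

```text
t: 9.3
ee_pos: [0.4294, -0.0277, 0.0506]
tool_rot: [0.702, 0.712, 0.0, 0.0]
wrist_force: [0.7, 1.0, 1.0]
width: 0.0172
```

Request:
{"op": "play_rows", "data": {"increments": [[[0,0,-0.01],[0,0,0],-1],[[0,0,-0.01],[0,0,0],-1],[[0,0,-0.01],[0,0,0],-1],[[0,0,-0.01],[0,0,0],-1],[[0,0,-0.01],[0,0,0],-1]]}}

```text
t: 9.8
ee_pos: [0.4304, -0.0278, 0.0505]
tool_rot: [0.702, 0.712, 0.001, 0.001]
wrist_force: [0.2, 1.1, 6.2]
width: 0.0174
```

Request:
{"op": "play_rows", "data": {"increments": [[[0.02,0,0.002],[0,0,0],-1],[[0.04,0,0.002],[0,0,0],-1],[[0.06,0,0.002],[0,0,0],-1],[[0.08,0,0.002],[0,0,0],-1],[[0.1,0,0.002],[0,0,0],-1]]}}

```text
t: 10.3
ee_pos: [0.44, -0.0276, 0.0505]
tool_rot: [0.702, 0.712, 0.001, 0.0]
wrist_force: [0.0, 2.3, 5.8]
width: 0.0175
```

```bash
python3 - <<'E'
from h import *
c=cam("wrist"); crop(c,0,0,512,384,1.5,"pics/w4.png"); print(c["st"])
c=cam("scene"); crop(c,230,180,150,120,5,"pics/s4.png")
E
```

```text
{'t': 10.3, 'joint_pos': array([-0.294 ,  0.0072,  2.2611,  0.0011,  0.8717, -0.3093]), 'dq': array([ 0.0133,  0.0464, -0.0467,  0.0014,  0.0028,  0.0139]), 'tau': array([ -0.9962, -20.9782, -20.8825,  -0.4041,  -0.192 ,   0.0211]), 'ee_pos': array([ 0.44  , -0.0276,  0.0505]), 'tool_rot': array([0.7019, 0.7123, 0.0007, 0.0005]), 'wrist_force': array([0.0305, 2.2701, 5.785 ]), 'torque': array([ 0.453 , -0.0125,  0.0541]), 'width': 0.01750323384429036}
```

View pics/s4.png

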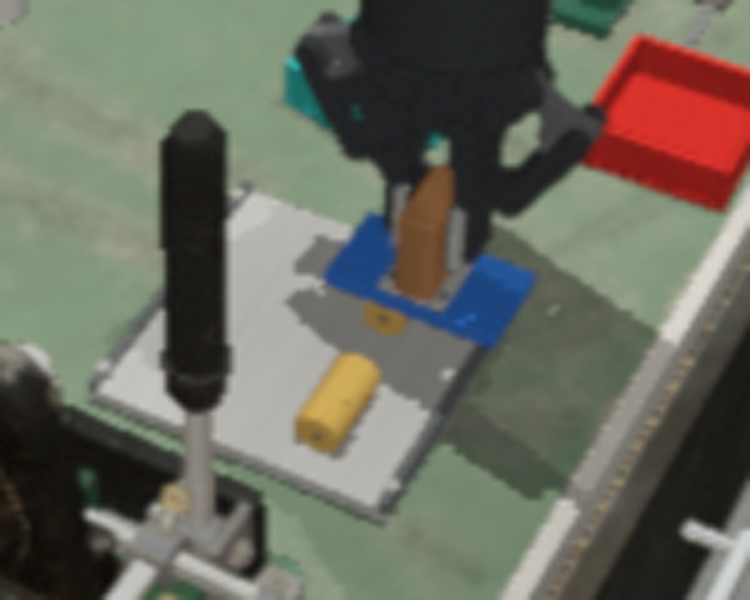

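Request:
{"op": "play_rows", "data": {"increments": [[[0.02,0,0],[0,0,0],-1],[[0.04,0,0],[0,0,0],-1],[[0.06,0,0],[0,0,0],-1],[[0.08,0,0],[0,0,0],-1],[[0.1,0,0],[0,0,0],-1]]}}

```text
t: 10.9
ee_pos: [0.4499, -0.0274, 0.0505]
tool_rot: [0.702, 0.712, 0.001, 0.0]
wrist_force: [-0.6, 3.2, 6.5]
width: 0.0171
```

Request:
{"op": "play_rows", "data": {"increments": [[[0.02,0,0],[0,0,0],-1],[[0.04,0,0],[0,0,0],-1],[[0.06,0,0],[0,0,0],-1],[[0.08,0,0],[0,0,0],-1],[[0.1,0,0],[0,0,0],-1]]}}

```text
t: 11.4
ee_pos: [0.4598, -0.0272, 0.0505]
tool_rot: [0.702, 0.712, 0.001, -0.0]
wrist_force: [-0.9, 3.7, 6.4]
width: 0.0173
```

Request:
{"op": "play_rows", "data": {"increments": [[[0.02,0,0],[0,0,0],-1],[[0.04,0,0],[0,0,0],-1],[[0.06,0,0],[0,0,0],-1],[[0.08,0,0],[0,0,0],-1],[[0.1,0,0],[0,0,0],-1]]}}

```text
t: 11.9
ee_pos: [0.4698, -0.027, 0.0505]
tool_rot: [0.702, 0.712, 0.001, -0.0]
wrist_force: [-0.5, 4.1, 6.4]
width: 0.0172
```

Request:
{"op": "play_rows", "data": {"increments": [[[0.02,0.005,0],[0,0,0],-1],[[0.04,0.01,0],[0,0,0],-1],[[0.06,0.01,0],[0,0,0],-1],[[0.08,0.01,0],[0,0,0],-1],[[0.1,0.01,0],[0,0,0],-1]]}}

```text
t: 12.4
ee_pos: [0.4799, -0.0266, 0.0505]
tool_rot: [0.702, 0.712, 0.001, 0.0]
wrist_force: [-0.4, 1.5, 6.7]
width: 0.0174
```

Request:
{"op": "play_rows", "data": {"increments": [[[0.03,0,0],[0,0,0],-1],[[0.06,0,0],[0,0,0],-1],[[0.09,0,0],[0,0,0],-1],[[0.12,0,0],[0,0,0],-1],[[0.15,0,0],[0,0,0],-1]]}}

```text
t: 12.9
ee_pos: [0.4948, -0.0263, 0.0505]
tool_rot: [0.702, 0.712, 0.001, -0.0]
wrist_force: [-0.5, 2.8, 7.0]
width: 0.0171
```

Request:
{"op": "play_rows", "data": {"increments": [[[0.03,0,0],[0,0,0],-1],[[0.06,0,0],[0,0,0],-1],[[0.09,0,0],[0,0,0],-1],[[0.12,0,0],[0,0,0],-1],[[0.15,0,0],[0,0,0],-1]]}}

```text
t: 13.4
ee_pos: [0.5096, -0.026, 0.0505]
tool_rot: [0.702, 0.712, 0.001, -0.0]
wrist_force: [-0.5, 4.1, 6.9]
width: 0.0175
```

```bash
python3 - <<'E'
from h import *
c=cam("wrist"); crop(c,0,0,512,384,1.5,"pics/w5.png"); print(c["st"])
c=cam("scene"); crop(c,230,180,150,120,5,"pics/s5.png")
E
```

```text
{'t': 13.4, 'joint_pos': array([-0.2508,  0.158 ,  2.0974,  0.0023,  0.8862, -0.2661]), 'dq': array([ 0.017 ,  0.0621, -0.0692,  0.0013,  0.0105,  0.0162]), 'tau': array([ -1.8027, -26.8889, -21.2777,  -0.7106,  -0.5561,  -0.0767]), 'ee_pos': array([ 0.5096, -0.026 ,  0.0505]), 'tool_rot': array([ 0.7022,  0.712 ,  0.0007, -0.0005]), 'wrist_force': array([-0.5492,  4.1155,  6.9483]), 'torque': array([ 0.69  ,  0.2922, -0.0701]), 'width': 0.01746657625605081}
```

View pics/s5.png

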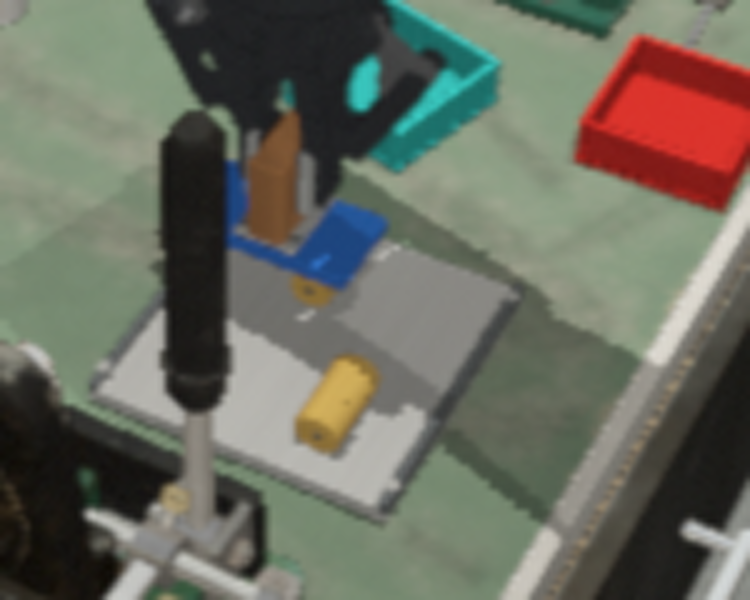

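View pics/w5.png

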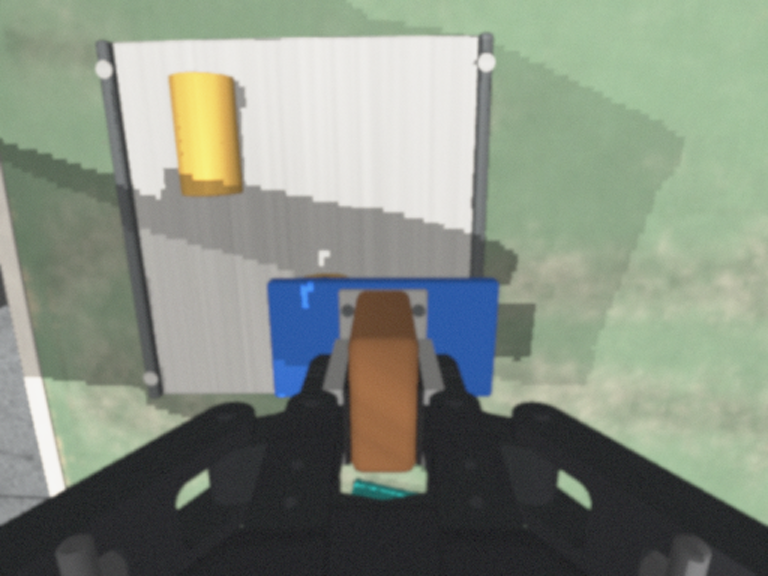

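Request:
{"op": "play_rows", "data": {"increments": [[[0,0,0.1],[0,0,0],-1],[[0,0,0.3],[0,0,0],-1],[[-0.2,0.1,0.3],[0,0,0],-1],[[-0.45,0.25,0.3],[0,0,0],-1],[[-0.6,0.4,0.3],[0,0,0],-1]]}}

```text
t: 14.0
ee_pos: [0.4466, 0.0136, 0.0788]
tool_rot: [0.702, 0.712, -0.001, -0.001]
wrist_force: [0.0, 1.0, -2.4]
width: 0.0176
```

```bash
python3 - <<'E'
from h import *
c=cam("top"); crop(c,120,140,180,150,4.4,"pics/t6.png"); print(c["st"]["ee_pos"],c["st"]["wrist_force"])
c=cam("scene"); crop(c,150,60,260,230,2.6,"pics/s6.png")
E
```

```text
[0.4466 0.0136 0.0788] [ 0.0292  0.9718 -2.3673]
```

View pics/t6.png

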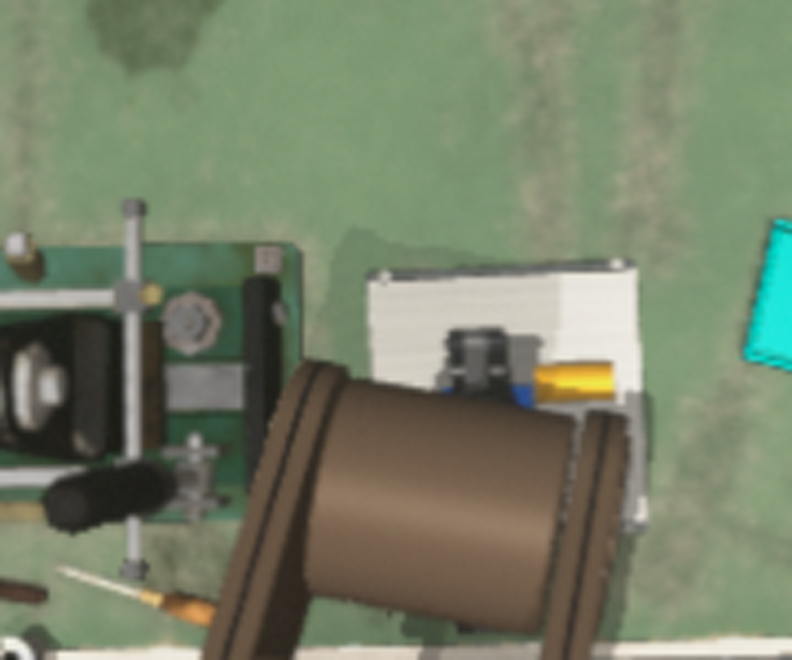

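View pics/s6.png

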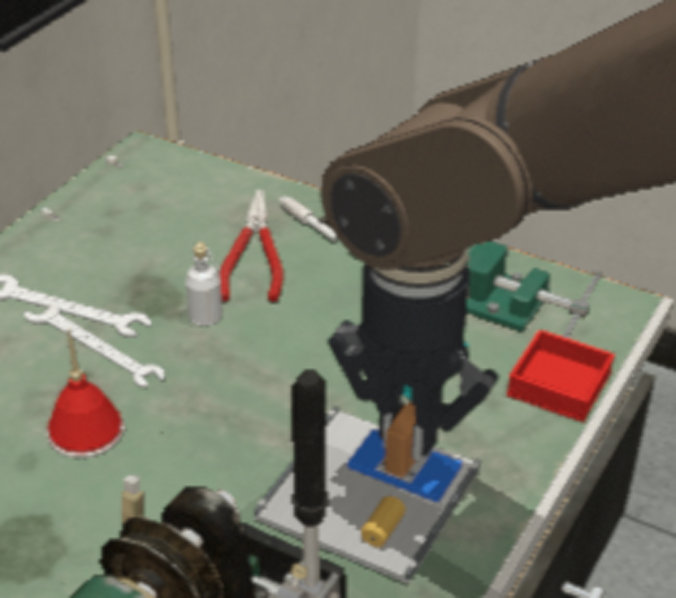

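```bash
python3 - <<'E'
from h import *
c=cam("top");s=cam("scene")
for z in(.22,.25,.28,.31,.34,.37,.4): print(z,"cap ctr",ray(s,(290,141),z),"cap bottom",ray(s,(150+400/2.6,60+258/2.6),z),"top px",ray(c,(190,225),z),ray(c,(180,250),z))
E
```

```text
0.22 cap ctr [ 0.532  -0.0729  0.22  ] cap bottom [ 0.4791 -0.0315  0.22  ] top px [0.4914 0.0779 0.22  ] [0.4482 0.096  0.22  ]
0.25 cap ctr [ 0.5116 -0.0342  0.25  ] cap bottom [0.4615 0.005  0.25  ] top px [0.4912 0.0726 0.25  ] [0.4499 0.0899 0.25  ]
0.28 cap ctr [0.4912 0.0045 0.28  ] cap bottom [0.4439 0.0415 0.28  ] top px [0.491  0.0673 0.28  ] [0.4516 0.0838 0.28  ]
0.31 cap ctr [0.4708 0.0433 0.31  ] cap bottom [0.4263 0.078  0.31  ] top px [0.4909 0.062  0.31  ] [0.4533 0.0778 0.31  ]
0.34 cap ctr [0.4504 0.082  0.34  ] cap bottom [0.4087 0.1145 0.34  ] top px [0.4907 0.0567 0.34  ] [0.455  0.0717 0.34  ]
0.37 cap ctr [0.43   0.1207 0.37  ] cap bottom [0.3912 0.151  0.37  ] top px [0.4905 0.0514 0.37  ] [0.4567 0.0656 0.37  ]
0.4 cap ctr [0.4096 0.1594 0.4   ] cap bottom [0.3736 0.1876 0.4   ] top px [0.4903 0.0461 0.4   ] [0.4584 0.0595 0.4   ]
```

Request:
{"op": "play_rows", "data": {"increments": [[[-0.1,0.1,0],[0,0,0],-1],[[-0.21,0.2,0],[0,0,0],-1],[[-0.21,0.29,0],[0,0,0],-1],[[-0.21,0.29,-0.1],[0,0,0],-1],[[-0.21,0.29,-0.18],[0,0,0],-1]]}}

```text
t: 14.7
ee_pos: [0.4282, 0.0426, 0.0609]
tool_rot: [0.701, 0.713, 0.0, 0.0]
wrist_force: [-0.6, -0.5, -2.4]
width: 0.0171
```

Request:
{"op": "play_rows", "data": {"increments": [[[0,0,-0.03],[0,0,0],-1],[[0,0,-0.06],[0,0,0],-1],[[0,0,-0.07],[0,0,0],-1],[[0,0,-0.07],[0,0,0],-1],[[0,0,-0.07],[0,0,0],-1]]}}

```text
t: 15.2
ee_pos: [0.4283, 0.0422, 0.0547]
tool_rot: [0.702, 0.712, 0.0, 0.0]
wrist_force: [-0.1, 0.5, -1.2]
width: 0.017
```

```bash
python3 - <<'E'
from h import *
c=cam("wrist"); crop(c,0,0,512,384,1.5,"pics/w7.png"); print(c["st"]["ee_pos"],c["st"]["wrist_force"])
c=cam("scene"); crop(c,230,180,150,120,5,"pics/s7.png")
E
```

```text
[0.4283 0.0422 0.0547] [-0.0925  0.4674 -1.232 ]
```

View pics/w7.png

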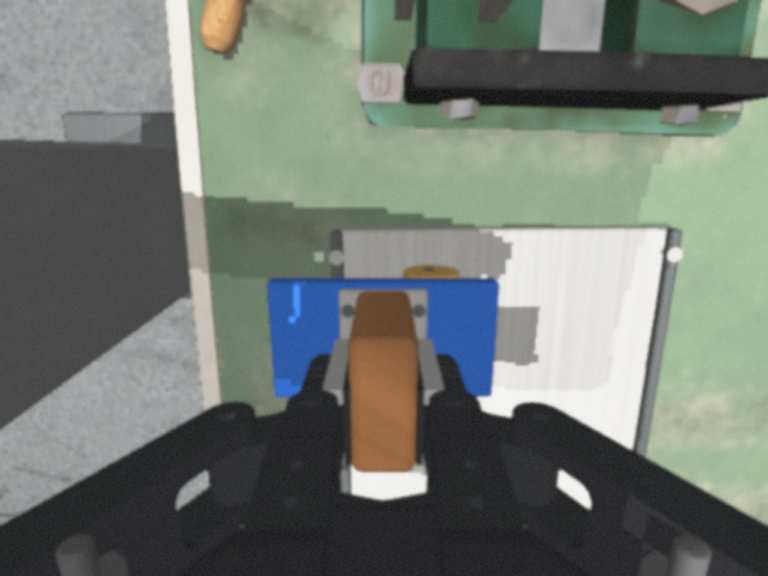

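View pics/s7.png

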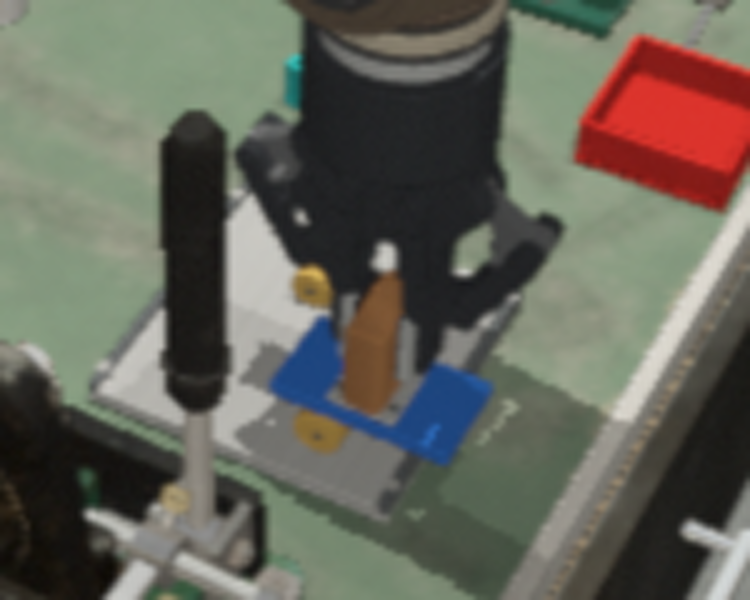

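Request:
{"op": "play_rows", "data": {"increments": [[[0,0,-0.01],[0,0,0],-1],[[0,0,-0.02],[0,0,0],-1],[[0,0,-0.03],[0,0,0],-1],[[0,0,-0.035],[0,0,0],-1],[[0,0,-0.035],[0,0,0],-1]]}}

```text
t: 15.8
ee_pos: [0.4279, 0.0423, 0.0509]
tool_rot: [0.702, 0.712, -0.0, -0.0]
wrist_force: [0.0, -0.2, -1.8]
width: 0.0169
```

Request:
{"op": "play_rows", "data": {"increments": [[[0,0,-0.005],[0,0,0],-1],[[0,0,-0.01],[0,0,0],-1],[[0,0,-0.01],[0,0,0],-1],[[0,0,-0.01],[0,0,0],-1],[[0,0,-0.01],[0,0,0],-1]]}}

```text
t: 16.3
ee_pos: [0.4287, 0.0423, 0.0506]
tool_rot: [0.702, 0.712, 0.0, 0.001]
wrist_force: [-0.5, 0.4, 4.1]
width: 0.0173
```

Request:
{"op": "play_rows", "data": {"increments": [[[0.02,0,0],[0,0,0],-1],[[0.04,0,0],[0,0,0],-1],[[0.06,0,0],[0,0,0],-1],[[0.08,0,0],[0,0,0],-1],[[0.1,0.002,0],[0,0,0],-1]]}}

```text
t: 16.8
ee_pos: [0.4394, 0.0426, 0.0515]
tool_rot: [0.702, 0.712, 0.001, 0.001]
wrist_force: [-1.9, 1.7, 9.3]
width: 0.0172
```

Request:
{"op": "play_rows", "data": {"increments": [[[0.02,0,0.007],[0,0,0],-1],[[0.04,0,0.011],[0,0,0],-1],[[0.06,0,0.014],[0,0,0],-1],[[0.08,0,0.016],[0,0,0],-1],[[0.1,0.002,0.017],[0,0,0],-1]]}}

```text
t: 17.3
ee_pos: [0.4485, 0.0428, 0.0521]
tool_rot: [0.702, 0.712, 0.0, 0.0]
wrist_force: [-0.8, 0.9, 5.8]
width: 0.0174
```

Request:
{"op": "play_rows", "data": {"increments": [[[0.02,0,0.002],[0,0,0],-1],[[0.04,0,0.003],[0,0,0],-1],[[0.06,0,0.004],[0,0,0],-1],[[0.08,0,0.004],[0,0,0],-1],[[0.1,0.003,0.004],[0,0,0],-1]]}}

```text
t: 17.8
ee_pos: [0.4585, 0.043, 0.0524]
tool_rot: [0.702, 0.712, 0.0, 0.0]
wrist_force: [0.5, 0.3, 4.8]
width: 0.0174
```

Request:
{"op": "play_rows", "data": {"increments": [[[0.02,0,0],[0,0,0],-1],[[0.04,0,-0.001],[0,0,0],-1],[[0.06,0,-0.002],[0,0,0],-1],[[0.08,0,-0.003],[0,0,0],-1],[[0.1,0.004,-0.005],[0,0,0],-1]]}}

```text
t: 18.3
ee_pos: [0.4689, 0.0433, 0.0522]
tool_rot: [0.702, 0.712, 0.0, 0.001]
wrist_force: [-0.5, 0.8, 7.0]
width: 0.0172
```

Request:
{"op": "play_rows", "data": {"increments": [[[0.02,0,-0.001],[0,0,0],-1],[[0.04,0,-0.003],[0,0,0],-1],[[0.06,0,-0.005],[0,0,0],-1],[[0.08,0,-0.006],[0,0,0],-1],[[0.1,0.004,-0.008],[0,0,0],-1]]}}

```text
t: 18.8
ee_pos: [0.4793, 0.0436, 0.0517]
tool_rot: [0.702, 0.712, 0.001, 0.001]
wrist_force: [1.3, -0.2, 7.2]
width: 0.0174
```

Request:
{"op": "play_rows", "data": {"increments": [[[0.02,0,-0.002],[0,0,0],-1],[[0.04,0,-0.004],[0,0,0],-1],[[0.06,0,-0.005],[0,0,0],-1],[[0.08,0,-0.006],[0,0,0],-1],[[0.1,0.004,-0.007],[0,0,0],-1]]}}

```text
t: 19.3
ee_pos: [0.4892, 0.0439, 0.0509]
tool_rot: [0.702, 0.712, 0.001, 0.001]
wrist_force: [0.2, -0.2, 5.8]
width: 0.017
```

Request:
{"op": "play_rows", "data": {"increments": [[[0.02,0,0],[0,0,0],-1],[[0.04,0,0],[0,0,0],-1],[[0.06,0,0.001],[0,0,0],-1],[[0.08,0,0.002],[0,0,0],-1],[[0.1,0.004,0.004],[0,0,0],-1]]}}

```text
t: 19.8
ee_pos: [0.498, 0.0442, 0.0508]
tool_rot: [0.702, 0.713, -0.001, -0.0]
wrist_force: [-1.3, -2.0, 6.6]
width: 0.0173
```

Request:
{"op": "play_rows", "data": {"increments": [[[0.02,0,0.001],[0,0,0],-1],[[0.04,0,0.003],[0,0,0],-1],[[0.06,0,0.005],[0,0,0],-1],[[0.08,0,0.007],[0,0,0],-1],[[0.09,0.003,0.008],[0,0,0],-1]]}}

```text
t: 20.3
ee_pos: [0.5071, 0.0445, 0.0516]
tool_rot: [0.702, 0.713, -0.001, 0.0]
wrist_force: [-0.5, -1.2, 6.0]
width: 0.0175
```

```bash
python3 - <<'E'
from h import *
c=cam("wrist"); crop(c,0,0,512,384,1.5,"pics/w8.png"); print(c["st"]["ee_pos"],c["st"]["wrist_force"])
c=cam("scene"); crop(c,230,180,150,120,5,"pics/s8.png")
E
```

```text
[0.5071 0.0445 0.0516] [-0.5215 -1.1572  6.0074]
```

View pics/s8.png

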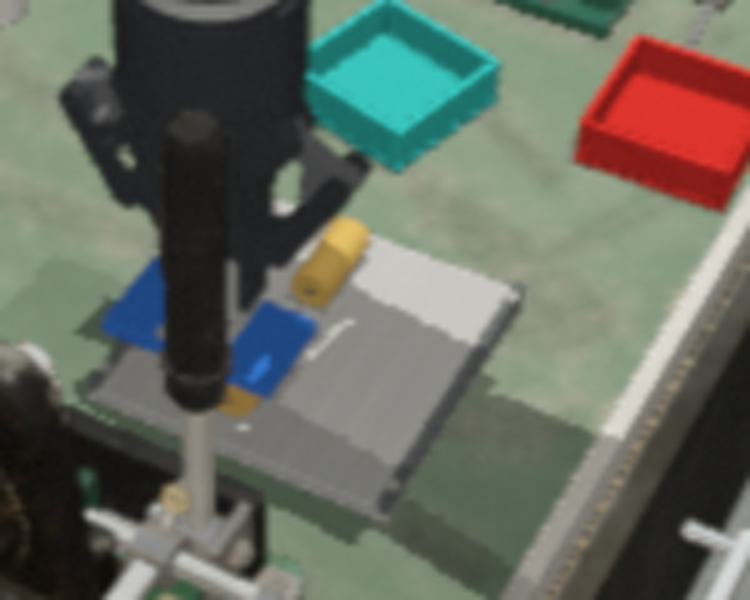

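Request:
{"op": "play_rows", "data": {"increments": [[[0,0,0.1],[0,0,0],-1],[[0,0,0.3],[0,0,0],-1],[[0,0,0.4],[0,0,0],-1],[[0.15,-0.1,0.4],[0,0,0],-1],[[0.3,-0.2,0.4],[0,0,0],-1]]}}

```text
t: 20.9
ee_pos: [0.5369, 0.025, 0.0914]
tool_rot: [0.702, 0.713, -0.0, -0.0]
wrist_force: [-0.3, -0.2, -1.7]
width: 0.0173
```

Request:
{"op": "play_rows", "data": {"increments": [[[0.2,-0.1,0],[0,0,0],-1],[[0.4,-0.25,0],[0,0,0],-1],[[0.6,-0.35,0],[0,0,0],-1],[[0.73,-0.45,0],[0,0,0],-1],[[0.73,-0.45,0],[0,0,0],-1]]}}

```text
t: 21.4
ee_pos: [0.6109, -0.0212, 0.091]
tool_rot: [0.702, 0.712, -0.0, 0.0]
wrist_force: [0.3, -0.0, -1.8]
width: 0.0172
```

Request:
{"op": "play_rows", "data": {"increments": [[[0,0,-0.15],[0,0,0],-1],[[0,0,-0.3],[0,0,0],-1],[[0,0,-0.45],[0,0,0],-1],[[0,0,-0.6],[0,0,0],-1],[[0,0,-0.65],[0,0,0],-1]]}}

```text
t: 21.9
ee_pos: [0.6077, -0.0194, 0.023]
tool_rot: [0.702, 0.712, -0.001, -0.002]
wrist_force: [0.1, 0.2, -2.4]
width: 0.0175
```

Request:
{"op": "play_rows", "data": {"increments": [[[0,0,-0.02],[0,0,0],-1],[[0,0,-0.04],[0,0,0],-1],[[0,0,-0.05],[0,0,0],-1],[[0,0,-0.05],[0,0,0],-1],[[0,0,-0.05],[0,0,0],-1]]}}

```text
t: 22.4
ee_pos: [0.6105, -0.0202, 0.0219]
tool_rot: [0.702, 0.712, 0.0, 0.0]
wrist_force: [-0.6, -0.0, -1.3]
width: 0.0174
```

Request:
{"op": "play_rows", "data": {"increments": [[[0,0,-0.01],[0,0,0],-1],[[0,0,-0.02],[0,0,0],-1],[[0,0,-0.03],[0,0,0],-1],[[0,0,-0.03],[0,0,0],-1],[[0,0,-0.03],[0,0,0],-1]]}}

```text
t: 22.9
ee_pos: [0.6101, -0.0201, 0.0188]
tool_rot: [0.702, 0.712, -0.0, 0.0]
wrist_force: [-1.8, 0.2, 3.0]
width: 0.0173
```

Request:
{"op": "play_rows", "data": {"increments": [[[0,0,0],[0,0,0],-0.5],[[0,0,0],[0,0,0],-0.3],[[0,0,0],[0,0,0],-0.2],[[0,0,0],[0,0,0],-0.1],[[0,0,0],[0,0,0],0.0]]}}

```text
t: 23.4
ee_pos: [0.61, -0.0201, 0.0183]
tool_rot: [0.702, 0.712, 0.0, 0.0]
wrist_force: [-0.2, 0.9, 0.4]
width: 0.043
```

Request:
{"op": "play_rows", "data": {"increments": [[[0,0,0],[0,0,0],0.0],[[0,0,0.1],[0,0,0],0.0],[[0,0,0.3],[0,0,0],0.0],[[0,0,0.6],[0,0,0],0.0],[[0,0,0.9],[0,0,0],0.0]]}}

```text
t: 23.9
ee_pos: [0.6098, -0.02, 0.1096]
tool_rot: [0.702, 0.712, -0.0, -0.0]
wrist_force: [-0.3, 0.4, 0.7]
width: 0.0426
```

```bash
python3 - <<'E'
from h import *
c=cam("wrist"); crop(c,0,0,512,384,1.5,"pics/w9.png"); print(c["st"]["ee_pos"],c["st"]["wrist_force"],c["st"]["width"])
c=cam("top"); crop(c,180,130,170,150,4.7,"pics/t9.png")
E
```

```text
[ 0.6098 -0.02    0.1096] [-0.3281  0.3793  0.7014] 0.042592129802243535
```

View pics/w9.png

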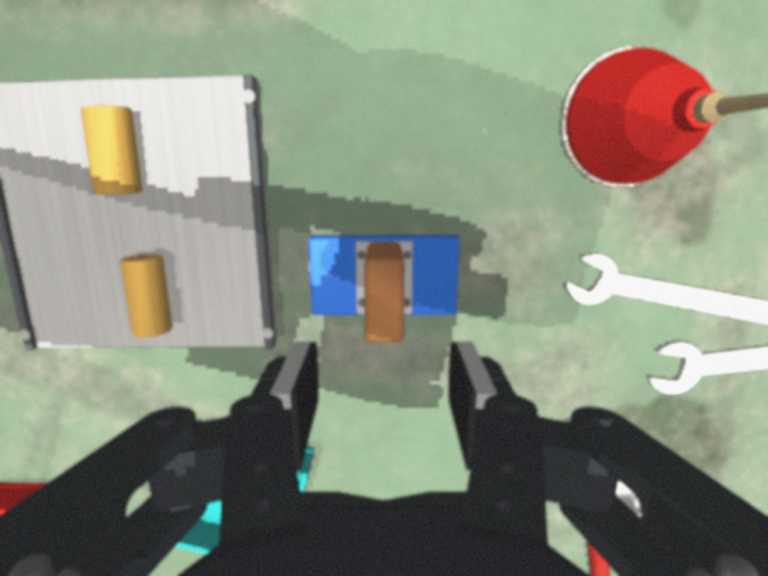

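View pics/t9.png

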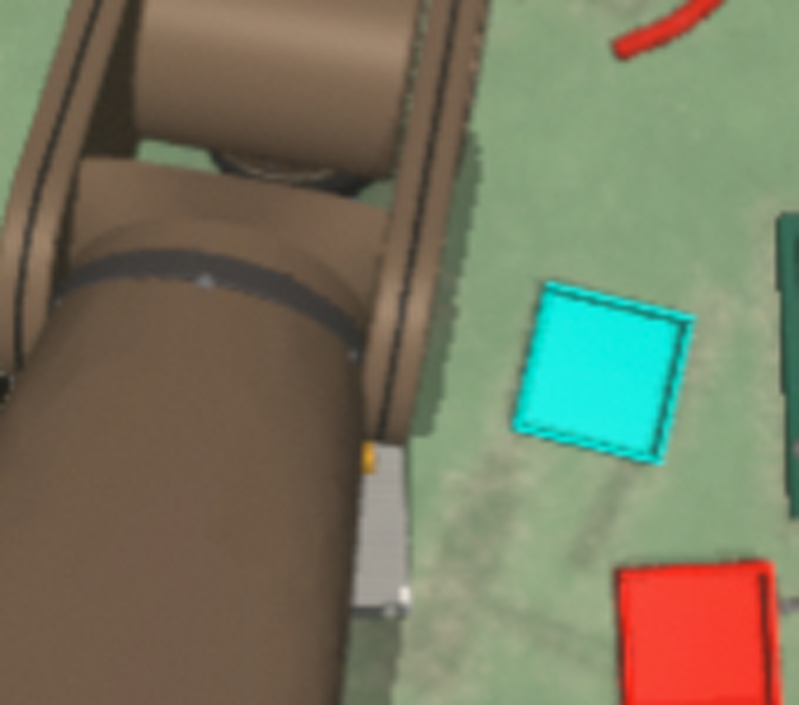

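```bash
python3 - <<'E'
from h import *
c=cam("wrist"); f=lambda x,y,z:ray(c,((x+.5)/1.5-.5,(y+.5)/1.5-.5),z)
for P in(((107,108),(116,192)),((143,257),(153,335))):
    a,b=f(*P[0],.026),f(*P[1],.026);d=a-b;print((a+b)/2,np.linalg.norm(d),np.degrees(np.arctan2(-d[0],d[1])))
E
```

```text
[0.4835 0.0475 0.026 ] 0.038955014671049844 -1.0517111091798488
[ 0.4927 -0.0256  0.026 ] 0.04237550425212639 0.08867103018787233
```

Request:
{"op": "play_rows", "data": {"increments": [[[-0.2,0,0.1],[0,0,0],0.1],[[-0.4,0.05,0.1],[0,0,0],0.1],[[-0.6,0.1,0.1],[0,0,0],0.1],[[-0.8,0.2,0.1],[0,0,0],0.1],[[-1.0,0.3,0.1],[0,0,0],0.1]]}}

```text
t: 24.55
ee_pos: [0.5082, 0.0103, 0.117]
tool_rot: [0.702, 0.712, -0.001, -0.001]
wrist_force: [-0.4, -0.1, 0.3]
width: 0.0469
```

Request:
{"op": "play_rows", "data": {"increments": [[[-0.1,0,0],[0,0,0],0.1],[[-0.2,0,0],[0,0,0],0.1],[[-0.25,0,0],[0,0,0],0.1],[[-0.25,0,0],[0,0,0],0.1],[[-0.25,0,0],[0,0,0],0.1]]}}

```text
t: 25.05
ee_pos: [0.4856, 0.0095, 0.1186]
tool_rot: [0.702, 0.712, 0.0, 0.0]
wrist_force: [0.6, 0.3, 0.4]
width: 0.0467
```

```bash
python3 - <<'E'
from h import *
c=cam("wrist"); crop(c,0,0,512,384,1.5,"pics/w10.png"); print(c["st"]["ee_pos"],c["st"]["width"])
E
```

```text
[0.4856 0.0095 0.1186] 0.046724282164278826
```

View pics/w10.png

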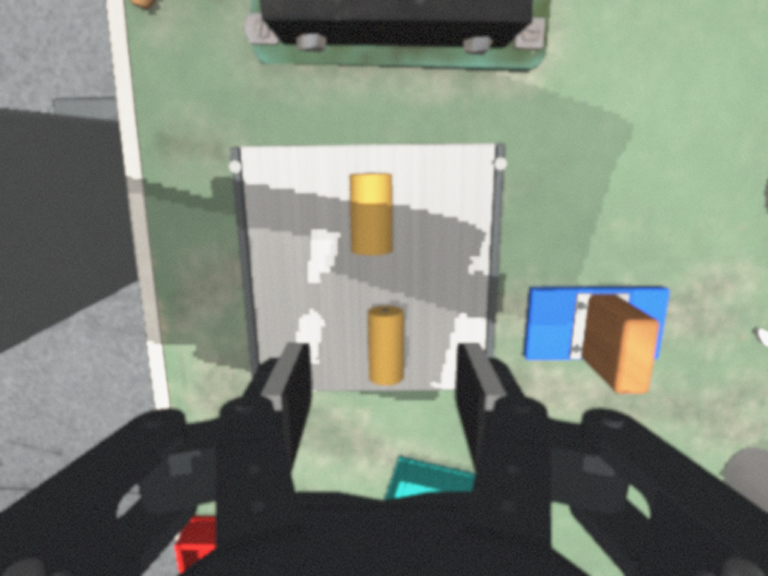

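```bash
python3 - <<'E'
from h import *
c=cam("wrist"); f=lambda x,y,z:ray(c,((x+.5)/1.5-.5,(y+.5)/1.5-.5),z)
for P in(((371,174),(371.5,252)),((386,312),(386.5,382))):
    a,b=f(*P[0],.026),f(*P[1],.026);d=a-b;print((a+b)/2,np.linalg.norm(d),np.degrees(np.arctan2(-d[0],d[1])))
E
```

```text
[0.4791 0.0487 0.026 ] 0.03900168924010073 0.8053077185966117
[ 0.4878 -0.0237  0.026 ] 0.04103345647584763 1.2976912197215849
```

```bash
python3 - <<'E'
from h import *
s=cam("scene")
g=lambda x,y:(230+(x+.5)/5-.5,180+(y+.5)/5-.5)
for p in((318,435),(239,402)): print(ray(s,g(*p),.021))
im=cv2.imread("pics/s8.png")[350:450,180:300]; cv2.imwrite("pics/s8b.png",cv2.resize(im,None,fx=5,fy=5))
im=cv2.imread("pics/s7.png")[380:480,260:380]; cv2.imwrite("pics/s7b.png",cv2.resize(im,None,fx=5,fy=5))
E
```

```text
[0.4458 0.0644 0.021 ]
[0.4827 0.065  0.021 ]
```

View pics/s8b.png

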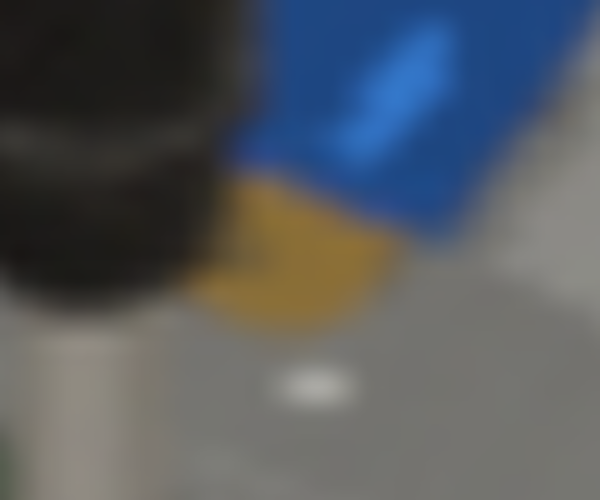

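View pics/s7b.png

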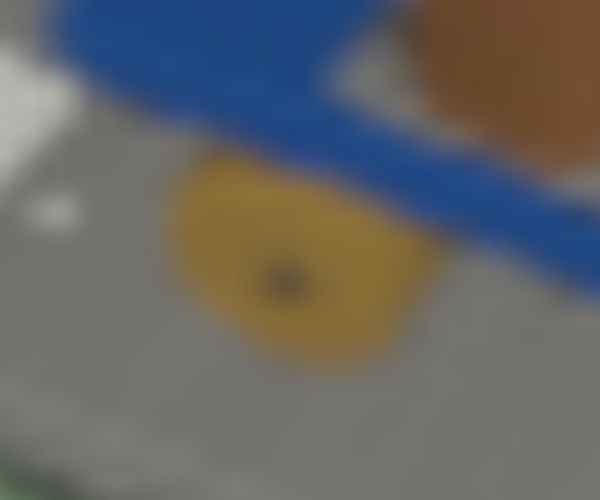

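```bash
python3 - <<'E'
from h import *
s=cam("scene")
g=lambda x,y:(230+(x+.5)/5-.5,180+(y+.5)/5-.5)
for a,b,z in(((327,454),(237,417),.013),((348,427),(260,398),.024)):
    d=ray(s,g(*b),z)-ray(s,g(*a),z);print(d)
# right-bar control: end positions from s4? pad travel known
E
```

```text
[0.0419 0.0011 0.    ]
[ 0.0389  0.0043 -0.    ]
```

Request:
{"op": "play_rows", "data": {"increments": [[[-0.05,0.1,0],[0,0,0],0.1],[[-0.055,0.2,0],[0,0,0],0.1],[[-0.055,0.3,0],[0,0,0],0.1],[[-0.055,0.36,-0.2],[0,0,0],0.1],[[-0.055,0.36,-0.4],[0,0,0],0.1]]}}

```text
t: 25.75
ee_pos: [0.4803, 0.0474, 0.0787]
tool_rot: [0.701, 0.713, 0.001, 0.001]
wrist_force: [-0.2, 0.1, 0.4]
width: 0.0468
```

Request:
{"op": "play_rows", "data": {"increments": [[[0,0,-0.15],[0,0,0],0.1],[[0,0,-0.3],[0,0,0],0.1],[[0,0,-0.45],[0,0,0],0.1],[[0,0,-0.55],[0,0,0],0.1],[[0,0,-0.56],[0,0,0],0.1]]}}

```text
t: 26.25
ee_pos: [0.4784, 0.0466, 0.021]
tool_rot: [0.702, 0.713, -0.001, -0.001]
wrist_force: [-0.1, 0.2, 0.2]
width: 0.0467
```

```bash
python3 - <<'E'
from h import *
c=cam("wrist"); crop(c,0,0,512,384,1.5,"pics/w11.png"); print(c["st"]["ee_pos"],c["st"]["wrist_force"],c["st"]["width"])
c=cam("scene"); crop(c,230,180,150,120,5,"pics/s11.png")
E
```

```text
[0.4784 0.0466 0.021 ] [-0.0812  0.1809  0.1977] 0.046670594311411684
```

View pics/w11.png

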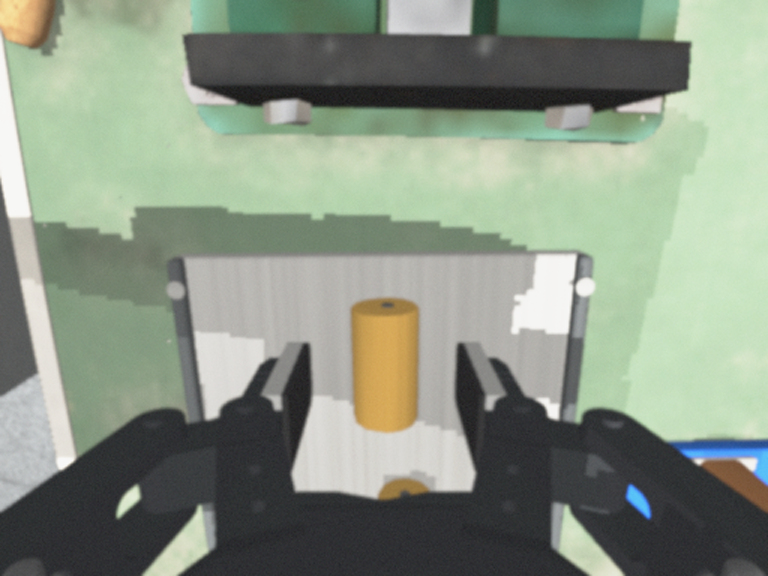

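View pics/s11.png

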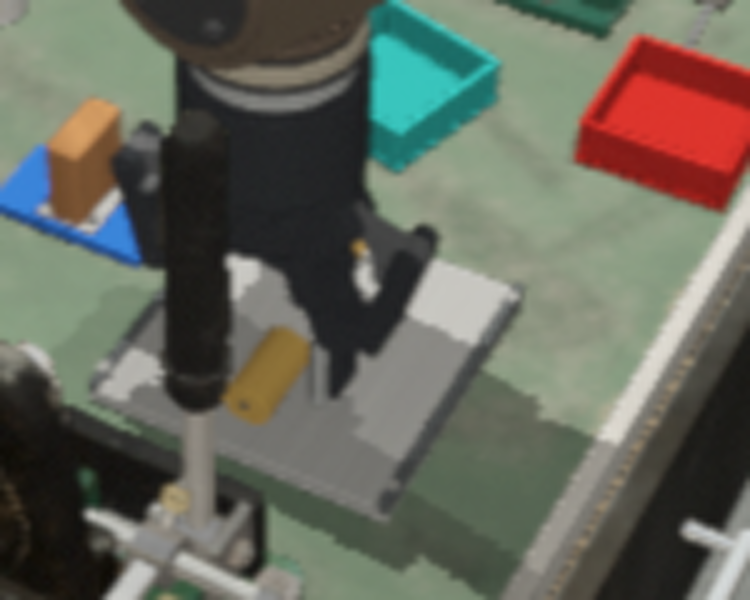

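Request:
{"op": "play_rows", "data": {"increments": [[[0,0,-0.03],[0,0,0],0.1],[[0,0,-0.05],[0,0,0],-0.2],[[0,0,-0.05],[0,0,0],-0.6],[[0,0,-0.05],[0,0,0],-1],[[0,0,-0.05],[0,0,0],-1]], "force": 40}}

```text
t: 26.85
ee_pos: [0.4798, 0.0459, 0.0176]
tool_rot: [0.702, 0.712, 0.0, 0.0]
wrist_force: [0.2, -0.3, 0.6]
width: 0.02
```

Request:
{"op": "play_rows", "data": {"increments": [[[0,0,0],[0,0,0],-1],[[0,0,0],[0,0,0],-1],[[0,0,0.05],[0,0,0],-1],[[0,0,0.1],[0,0,0],-1],[[0,0,0.2],[0,0,0],-1]]}}

```text
t: 27.35
ee_pos: [0.4786, 0.046, 0.0371]
tool_rot: [0.702, 0.712, -0.001, -0.001]
wrist_force: [0.4, 0.3, -1.7]
width: 0.0202
```

```bash
python3 - <<'E'
from h import *
c=cam("wrist"); crop(c,0,0,512,384,1.5,"pics/w12.png"); print(c["st"]["ee_pos"],c["st"]["wrist_force"],c["st"]["width"])
c=cam("scene"); crop(c,230,180,150,120,5,"pics/s12.png")
E
```

```text
[0.4786 0.046  0.0371] [ 0.3882  0.2991 -1.6967] 0.020191172622918682
```

View pics/w12.png

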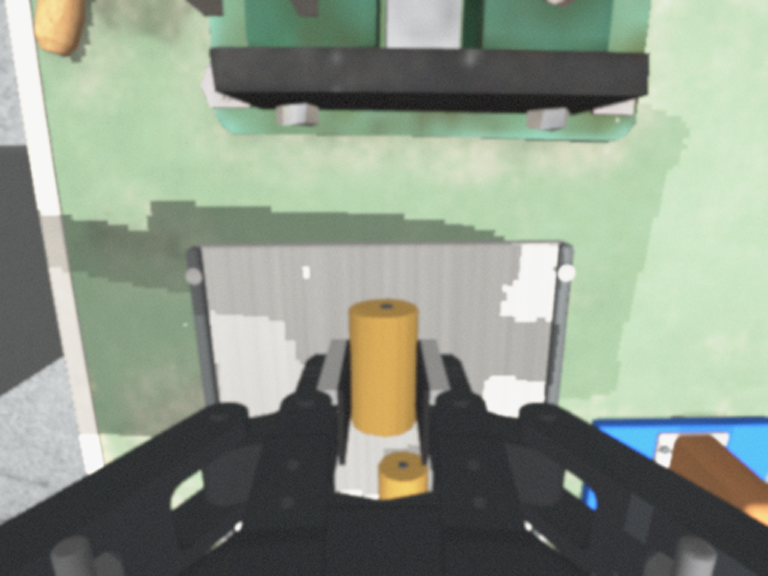

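View pics/s12.png

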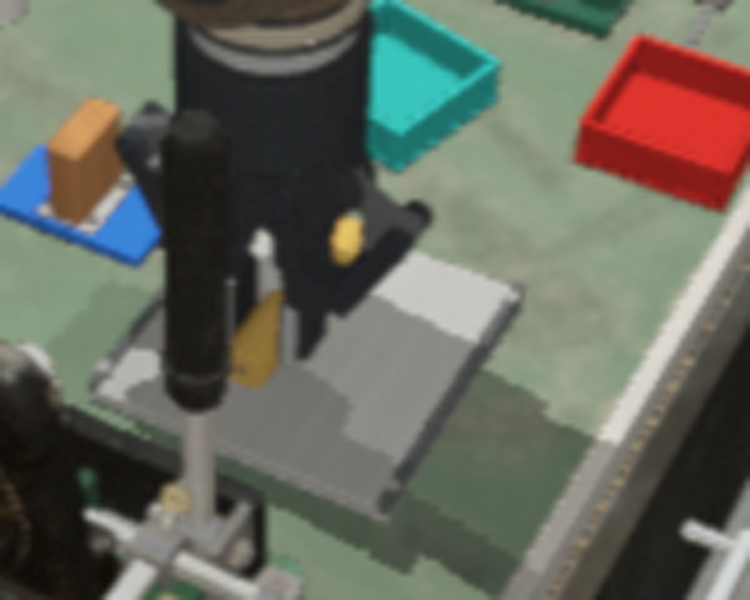

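Request:
{"op": "play_rows", "data": {"increments": [[[0,0,0.2],[0,0,0],-1],[[0,0,0.4],[0,0,0],-1],[[0,0,0.6],[0,0,0],-1],[[-0.05,-0.2,0.65],[0,0,0],-1],[[-0.1,-0.44,0.65],[0,0,0],-1]]}}

```text
t: 27.95
ee_pos: [0.4704, 0.0018, 0.104]
tool_rot: [0.701, 0.713, 0.001, 0.001]
wrist_force: [0.5, -0.9, -0.7]
width: 0.0203
```

Request:
{"op": "play_rows", "data": {"increments": [[[-0.05,-0.2,0],[0,0,0],-1],[[-0.1,-0.4,0],[0,0,0],-1],[[-0.2,-0.6,0],[0,0,0],-1],[[-0.3,-0.8,0],[0,0,0],-1],[[-0.35,-1.0,0],[0,0,0],-1]]}}

```text
t: 28.45
ee_pos: [0.4336, -0.0986, 0.1023]
tool_rot: [0.702, 0.712, -0.0, -0.0]
wrist_force: [-0.2, -0.1, -1.8]
width: 0.0204
```

Request:
{"op": "play_rows", "data": {"increments": [[[-0.1,-0.25,0],[0,0,0],-1],[[-0.2,-0.5,0],[0,0,0],-1],[[-0.3,-0.75,0],[0,0,0],-1],[[-0.4,-1.0,0],[0,0,0],-1],[[-0.4,-1.0,0],[0,0,0],-1]]}}

```text
t: 28.95
ee_pos: [0.394, -0.2004, 0.1028]
tool_rot: [0.703, 0.711, -0.0, 0.001]
wrist_force: [-0.3, 0.6, -0.7]
width: 0.02
```

```bash
python3 - <<'E'
from h import *
c=cam("wrist"); crop(c,0,0,512,384,1.5,"pics/w13.png"); print(c["st"]["ee_pos"],c["st"]["wrist_force"],c["st"]["width"],c["st"]["joint_pos"])
print(proj(c,[[.3936,-.195,.026],[.43,-.157,.026],[.357,-.1575,.026]])*1.5)
c=cam("scene"); crop(c,250,130,190,140,4.2,"pics/s13.png")
E
```

```text
[ 0.394  -0.2004  0.1028] [-0.2816  0.5881 -0.7099] 0.020037522148915517 [-0.7004 -0.0872  2.2349 -0.0007  0.9925 -0.7114]
[[382.3754 286.9925]
 [461.2503 209.5847]
 [304.7802 208.9363]]
```

View pics/w13.png

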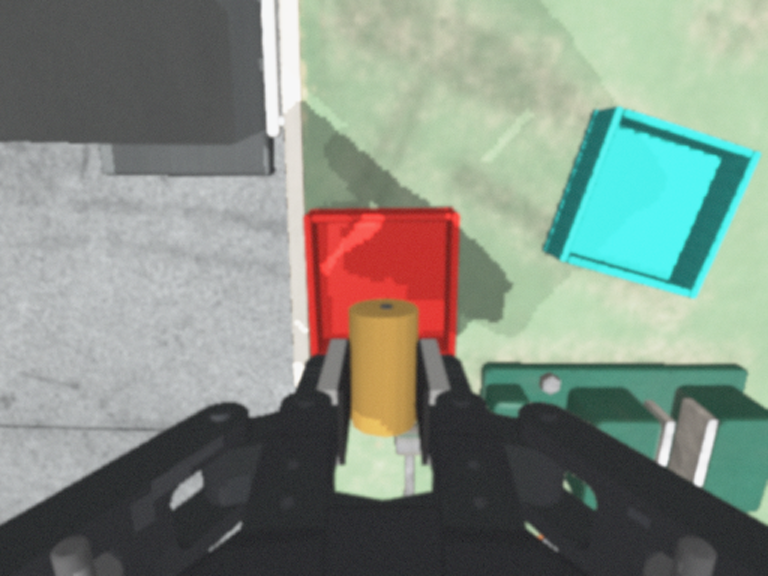

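View pics/s13.png

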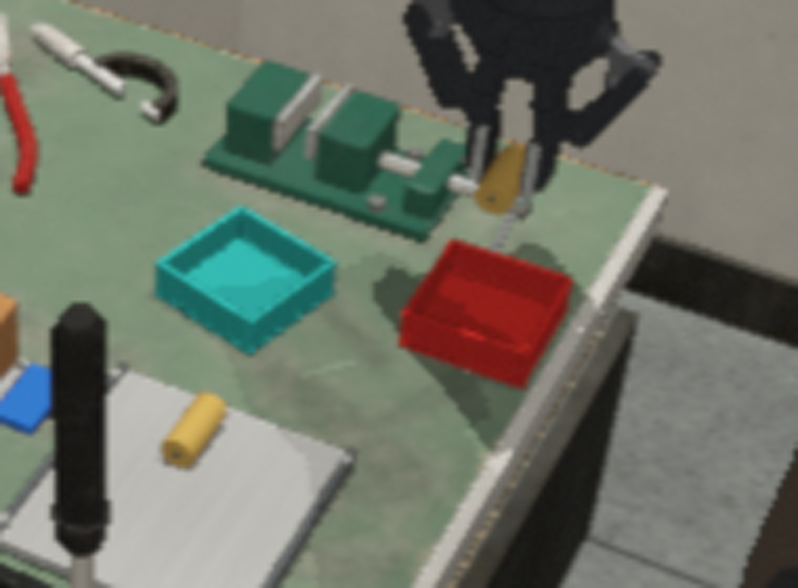

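Request:
{"op": "play_rows", "data": {"increments": [[[-0.005,0.02,-0.2],[0,0,0],-1],[[-0.005,0.02,-0.4],[0,0,0],-1],[[-0.005,0.02,-0.6],[0,0,0],-1],[[-0.005,0.02,-0.75],[0,0,0],-1],[[-0.005,0.02,-0.8],[0,0,0],-1]]}}

```text
t: 29.55
ee_pos: [0.3931, -0.1941, 0.0206]
tool_rot: [0.701, 0.713, -0.0, -0.002]
wrist_force: [-0.1, 0.3, -1.1]
width: 0.0203
```

Request:
{"op": "play_rows", "data": {"increments": [[[0,0,-0.04],[0,0,0],-1],[[0,0,-0.08],[0,0,0],-1],[[0,0,-0.09],[0,0,0],-1],[[0,0,-0.09],[0,0,0],-1],[[0,0,-0.09],[0,0,0],-1]]}}

```text
t: 30.05
ee_pos: [0.3944, -0.1963, 0.0138]
tool_rot: [0.702, 0.712, 0.0, 0.001]
wrist_force: [0.2, -0.1, -0.8]
width: 0.02
```

Request:
{"op": "play_rows", "data": {"increments": [[[0,0,-0.02],[0,0,0],-1],[[0,0,-0.02],[0,0,0],-0.5],[[0,0,-0.02],[0,0,0],-0.4],[[0,0,-0.02],[0,0,0],-0.35],[[0,0,-0.02],[0,0,0],-0.35]]}}

```text
t: 30.55
ee_pos: [0.3942, -0.1962, 0.0115]
tool_rot: [0.702, 0.712, 0.0, 0.0]
wrist_force: [-0.5, 0.9, -0.0]
width: 0.0278
```

Request:
{"op": "play_rows", "data": {"increments": [[[0,0,0],[0,0,0],-0.35],[[0,0,0.1],[0,0,0],-0.35],[[0,0,0.3],[0,0,0],-0.35],[[0,0,0.6],[0,0,0],-0.35],[[0,0,0.9],[0,0,0],-0.35]]}}

```text
t: 31.05
ee_pos: [0.3937, -0.1958, 0.1027]
tool_rot: [0.702, 0.712, -0.0, -0.0]
wrist_force: [0.1, -0.6, 0.1]
width: 0.0278
```

Request:
{"op": "play_rows", "data": {"increments": [[[0,0,0.2],[0,0,0],-0.35],[[0.1,-0.1,0.4],[0,0,0],-0.35],[[0.2,-0.3,0.6],[0,0,0],-0.35],[[0.3,-0.5,0.8],[0,0,0],-0.35],[[0.4,-0.7,0.9],[0,0,0],-0.35]]}}

```text
t: 31.55
ee_pos: [0.4351, -0.2674, 0.1945]
tool_rot: [0.702, 0.712, 0.0, 0.002]
wrist_force: [-0.2, -0.8, 0.7]
width: 0.0278
```

```bash
python3 - <<'E'
from h import *
c=cam("wrist"); crop(c,0,0,512,384,1.5,"pics/w14.png"); print(c["st"]["t"],c["st"]["ee_pos"],c["st"]["wrist_force"],c["st"]["width"])
c=cam("scene"); crop(c,170,130,260,170,3,"pics/s14.png")
c=cam("top"); crop(c,180,90,190,200,3,"pics/t14.png")
E
```

```text
31.55 [ 0.4351 -0.2674  0.1945] [-0.185  -0.785   0.6689] 0.027762414058613554
```

View pics/w14.png

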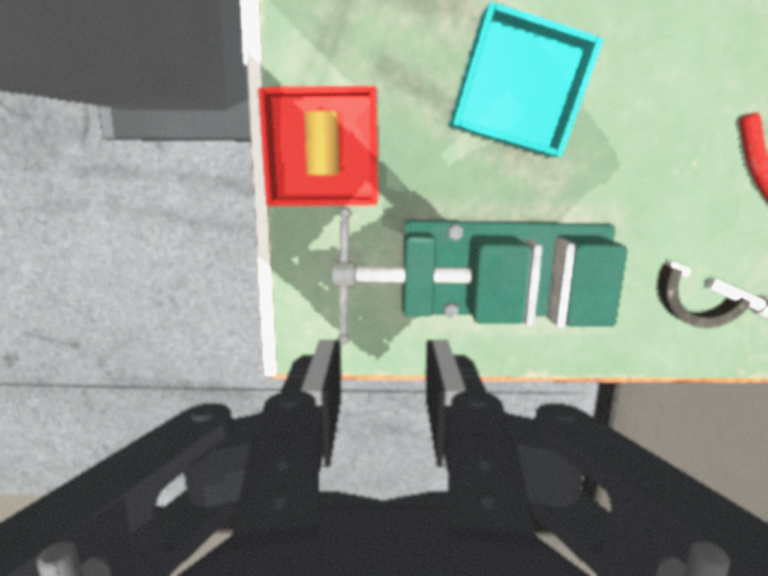

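View pics/s14.png

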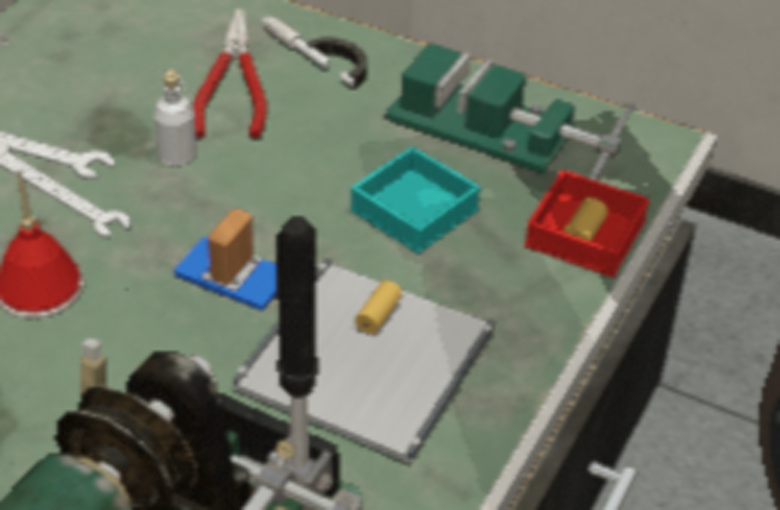

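View pics/t14.png

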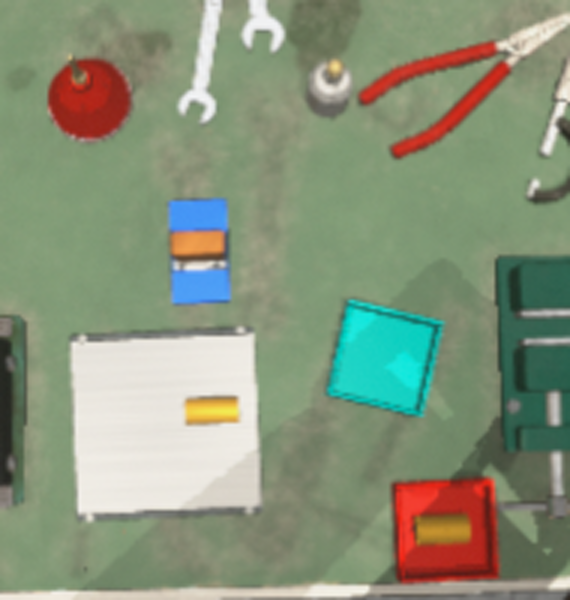

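The bar lies in the red tray (t14 at 443,530), and the true bar is on the plate (212,410). The pad stands upright on the bench (200,250). The oil can and bottle are where they were.

Request:
{"op": "play_rows", "data": {"increments": [[[0,0,0],[0,0,0],-0.35],[[0,0,0],[0,0,0],-0.35],[[0,0,0],[0,0,0],-0.35],[[0,0,0],[0,0,0],-0.35],[[0,0,0],[0,0,0],-0.35]]}}

```text
t: 32.2
ee_pos: [0.4338, -0.2657, 0.1911]
tool_rot: [0.702, 0.712, -0.0, -0.0]
wrist_force: [0.5, -0.4, 0.4]
width: 0.028
```

```bash
python3 -c "
from station import hand_in
print(hand_in())"
```

```text
the job is handed in; nothing more can be done
None
```

The left bar is the out-of-round one. It is now in the red reject tray, the true right bar is on the plate, and the pad stands upright on the bench. I handed the job in at about 32 s.

- **Right bar:** I rolled it about 40 mm (79 mm of pad travel). The pad height stayed level within 0.1 mm and the press was steady at about 8 N.
- **Left bar:** I rolled it about 39 mm. The pad rose about 1.8 mm, came down again by half a turn, then started to rise again. The highest press I read was about 11 N, but I only read the force between moves.
- **Last pictures:** They show the bar lying inside the red tray and the other bar on the plate. The turquoise tray, oil can and bottle appear where they were.

One check disagreed. After I lifted the pad, the left bar measured only about 33 mm from its start, less than the 35 mm asked. I think it settled back onto its flat side. The scene picture taken while the pad was still pressing shows 39 to 42 mm of travel, so I did not roll it again.

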